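Change over the milk-sample mixer and set its click selector

TASK

The mixer was left set: first, before moving anything else, turn its selector knob anticlockwise all the way back to Off. With it off, lift the lidded pot off the platform and stand it in the shallow tray, and stand every sample flask that is on the rubber mat upright on the platform, each with its whole base on the platform. Only then set the selector exactly four clicks clockwise from Off, and leave the other things on the bench where they are.

Things in the scene. Friction and masses are not known exactly. Their poses are not given: they have to be found in the camera images.
- selector (a joint): angle of the selector knob, rad: 0 = Off (its first stop), growing clockwise seen from above. Sprung detents every 0.524 rad (30 degrees): Off, then one to six clicks (3.142, the last stop). Each click takes about 0.05 N m; let go between two detents it snaps into the nearer one. Starts at two to six clicks
- selector_grip (a point): on the knob's vertical axis, 28 mm above the console top, 13 mm below the knob's top. Knob: black disc 50 mm across, 8 mm high, with an upright grip bar 48 mm long, 14 mm wide, 8 to 41 mm above the console. Turns with the knob: y along the bar to the white pointer, x across it. At Off the pointer is along the mixer's +y, at a round black dot; six black ticks mark the clicks
- mixer: white milk-sample mixer, fixed. Origin on the table below the centre of the platform, z up. The platform is on its +y side; a raised console (from y = -125 to -220 mm, x +-120 mm, top 100 mm above the table) with the selector at x -30, y -175 mm is on its -y side
- platform (a point): centre of the top of the mixer's flat steel platform, 230 x 230 mm, 60 mm above the table; x and y axes along its edges, parallel to the mixer's
- tray: shallow aluminium tray, fixed, 170 x 170 mm outside, walls 4 mm thick and 12 mm high, floor 4 mm thick. Origin at the centre of its underside, z up
- mat: black rubber mat, fixed, 240 x 240 mm, 6 mm thick. Origin at the centre of its underside
- pot: squat steel pot with a lid, 80 mm in diameter (83 mm over the lid's rim) and 60 mm high, with a round black lid knob of 26 mm diameter standing from 60 to 94 mm above its base; about 0.35 kg. Origin at the centre of its base, z up. Lift it by the knob. Starts on the platform
- flask_a: squat cone-shouldered aluminium sample flask: base 68 mm across with straight sides to 30 mm, a cone to 56 mm, then an upright black cap 40 mm in diameter from 56 to 86 mm above the base (the grip); 0.22 kg, bottom-heavy; may be absent. Origin at the centre of its base, z up its axis. At the start all flasks stand on the rubber mat
- flask_b: squat cone-shouldered aluminium sample flask: base 68 mm across with straight sides to 30 mm, a cone to 56 mm, then an upright black cap 40 mm in diameter from 56 to 86 mm above the base (the grip); 0.22 kg, bottom-heavy; may be absent. Origin at the centre of its base, z up its axis. At the start all flasks stand on the rubber mat
- flask_c: squat cone-shouldered aluminium sample flask: base 68 mm across with straight sides to 30 mm, a cone to 56 mm, then an upright black cap 40 mm in diameter from 56 to 86 mm above the base (the grip); 0.22 kg, bottom-heavy; may be absent. Origin at the centre of its base, z up its axis. At the start all flasks stand on the rubber mat
- flask_d: squat cone-shouldered aluminium sample flask: base 68 mm across with straight sides to 30 mm, a cone to 56 mm, then an upright black cap 40 mm in diameter from 56 to 86 mm above the base (the grip); 0.22 kg, bottom-heavy; may be absent. Origin at the centre of its base, z up its axis. At the start all flasks stand on the rubber mat
- shell_1: bystander: steel teat-cup shell standing upright, 46 mm diameter, 155 mm high. Origin at its base. Leave alone
- jar: bystander: glass jar with a white lid, 60 mm diameter, 90 mm high. Origin at its base. Leave alone
- beaker: bystander: white plastic cup, 72 mm diameter, 90 mm high. Leave alone

How it is judged:
By the outcome, as a careful person would: the job done as asked, in the order asked, and still so for the second after the job is handed in, with the robot touching nothing.
Of flask_a, flask_b, flask_c, flask_d only 3 to 4 are there at a start; the rules pass over those that are not, and their reading is None.
At some moment in a run one of flask_a, flask_b, flask_c, flask_d, pot may be knocked a few centimetres aside while the robot is not near it.
It also fails if it takes over 208 s, if anything falls off the work surface, if the arm or the gripper's body presses on something with over 40 N, if the wrist force passes 120 N, or if a joint passes its speed limit or range.

ROBOT

A 7-joint arm with a two-finger parallel gripper is mounted at the origin on the work surface. World frame = base frame: x ahead of the robot, y to its left, z up, the work surface at z = 0. Lengths are in m, angles in rad, forces in N, time in s.
With the tool pointing down it reaches from about 0.35 to 0.9 m from the base axis. Payload 8.1 kg.
Tool frame: the origin (TCP) lies on the centre line of the jaws, within the pads' length; the fingertips stand 14 mm ahead of it and the grasp point (between the pads) lies 5 mm behind it (arm.tip_reach is the distance from the TCP to the fingertips, in m); z points along the fingers, y is the direction in which the jaws open and shut (so a half turn about z gives the same grasp; the last joint's range is limited). The gripper opens to 92 mm and grips with 3 to 60 N. Pads are 19 mm wide; open, the fingers measure 130 mm over their backs; the gripper's body (75 mm by 190 mm) begins 47 mm behind the grasp point.
Start: joints at [1.186, 0.434, 0.025, 1.573, -0.012, 1.134, -0.075], TCP at [0.174, -0.6, 0.241] pointing down, gripper open.
Joint ranges: [-2.62, 2.62], [-0.44, 2.09], [-1.27, 1.32], [0.08, 2.57], [-1.32, 4.46], [0.12, 2], [-2.74, 2.74]. Speed limits (rad/s): [2.22, 2.22, 3.01, 3.01, 3.14, 3.14, 3.14].

INTERFACE

Orientations are given as a rotation vector (axis times angle).
In Python, from cell import sensors, vision, arm, nets gives the robot as it stands.
- The arm moves only by the shell command python3 -m handwheel 'ROWS' [FORCE]. ROWS is JSON, a list of rows, each an object of numbers: "tx", "ty", "tz": the shift along the tool's x, y, z in cm; "wx", "wy", "wz": the turn, a rotation vector about the tool's x, y, z in degrees; "claw": the opening, from 0 (shut) to 1 (fully open). A call has 1 to 12 rows; each row is the pose to reach, as a shift and turn from the pose commanded when the call began, along the tool's axes at that moment; what a row does not reach only later rows make up. A row lasts 1/12 s, in which the tool goes at most 41.7 mm and 7.16 degrees, less where a joint would pass 70% of its speed; a pose out of reach is approached as far as the arm can. A call with a gripper value outside its range is refused whole. The fingers move at their own pace and stop on an object; FORCE is the grip in N (left out, the last holds). Time passes only in rows, so rows that repeat a pose let the fingers close. It gives the time, the measured TCP pose, the force and the opening at its end, in the units of the state.
- sensors.observe(): the state, without advancing time (a new reading comes with each control period).
- vision.get_image(name): name is "side" or "top"; returns (picture, depth): 420x560x3 uint8, blue, green, red; 420x560 float32, m along the optical axis (not along the pixel's ray), 0 where there is no reading.
- vision.camera_model(name): a dict with "K" (3x3 intrinsics, pixels), "k1" (the pictures are not rectified: a ray, as slopes to the right and down, at radius r is drawn at 1 + k1 r^2 times it, then the intrinsics apply), "xyz" and "attitude" of the camera in the world. Camera axes: x right, y down, z forward; pixel columns grow to the right and rows downward; lengths in m; the calibration is good to about 2 mm. A picture is of the moment at which its call begins. camera_model takes no time and is no camera call.
- arm.sign_off(): hands the job in, once; it reports no verdict.
Trained networks look in the newest picture that a camera, given by its name, has taken for a name from the list of things; names that differ only in an ending like _2 or _b are one class to them, and where a whole thing is asked for, a point or a joint stands for the part that bears it (a point fixed in the world has none). Each returns a list of dicts, best first, with "score" (0 to 1); they miss things now and then, are a little off and sometimes report something else, mostly with a low value. They report only what shows in the picture. A call takes as long as a camera call.
- nets.cut_out(label, camera): "region" (420x560 bool, what is visible of it) and "uv" ([column, row] in pixels, amid what is visible of it).
The state is a dict: "clock": time; "joints": joint angles; "dq": joint speeds; "joint_efforts": joint torques, N m; "position": TCP position; "ee_rot": TCP orientation; "force": force on the tool from outside, world axes, zero at the start; "ft_torque": the same for the moment, N m; "width": opening from 0.0 (shut) to 1.0 (fully open).
Only numpy, scipy, OpenCV 4.12 (cv2) and the standard library are available. Lean on these libraries where they do the work, as an engineer would, in place of code of your own. Each camera call takes 0.05 s, during which the arm holds its last target.

## Working session

There is one attempt and no reset: what is moved stays moved. The work goes in short steps, Python scripts to look and compute and a shell command to move; the robot and the scene stay as the last step left them, time stands still between calls to the robot, and variables do not carry over. Pictures are saved under pics/ and viewed, and the job is handed in when it is done.

```bash
ls; mkdir -p pics
python3 - <<'E'
from cell import sensors, vision, arm, nets
import cv2
s=sensors.observe(); print(s)
for n in("side","top"):
    im,d=vision.get_image(n); cv2.imwrite(f"pics/{n}0.png",im); print(vision.camera_model(n))
print(arm.tip_reach)
E
```

```text
pics
{'clock': 0.0, 'joints': array([ 1.18641231,  0.43525889,  0.0250149 ,  1.57409667, -0.01158182,
        1.13402079, -0.07512585]), 'dq': array([ 1.55088452e-04, -1.38257187e-03, -3.07020828e-04, -5.61430620e-05,
       -4.22672409e-04, -2.85851600e-04, -1.77621598e-03]), 'joint_efforts': array([ 5.22219198e-04, -6.67862034e+01,  9.84919444e-01, -3.14460111e+01,
       -6.06028922e-02,  4.26913938e-02,  1.72434725e-04]), 'position': array([ 0.17357229, -0.59989621,  0.23992332]), 'ee_rot': array([-3.10891936e+00, -4.40743667e-01,  6.43174211e-04]), 'force': array([-0.3842981 ,  0.22292027, -0.19050418]), 'ft_torque': array([0.05133056, 0.04427936, 0.0061501 ]), 'width': 1.000893762021414}
{'K': array([[500.33179002,   0.        , 275.92194697],
       [  0.        , 500.33179002, 200.63678334],
       [  0.        ,   0.        ,   1.        ]]), 'k1': 0.006048289579942411, 'xyz': array([0.48441116, 1.13202163, 1.05121112]), 'attitude': array([-0.05388963,  2.83299851, -1.29822885])}
{'K': array([[497.51068582,   0.        , 285.9150228 ],
       [  0.        , 497.51068582, 201.13691693],
       [  0.        ,   0.        ,   1.        ]]), 'k1': -0.1666432096460725, 'xyz': array([ 0.39969502, -0.00592122,  1.18807248]), 'attitude': array([-2.14909134,  2.13296116, -0.12649316])}
0.014
```

View pics/side0.png

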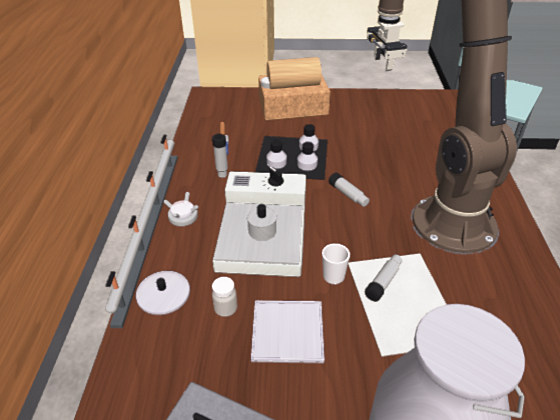

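View pics/top0.png

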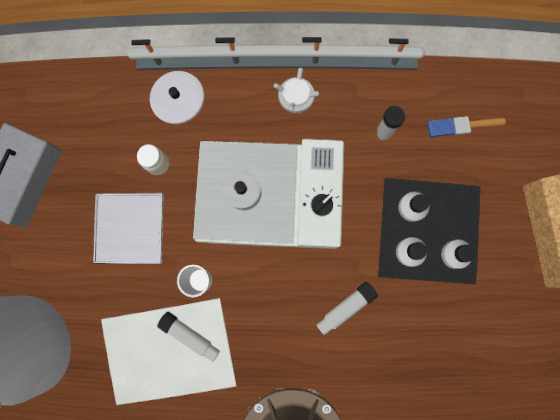

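The top view shows the platform near (247,190), with the pot at (242,188). The selector is at (322,204), the tray at (128,228), and the mat holds three flasks at (414,206), (411,251) and (457,254). The beaker, at (194,281), stands close to the mixer. Next I'll locate everything.

```bash
cat > h.py <<'E'
import numpy as np, cv2
from scipy.spatial.transform import Rotation as R
from cell import sensors, vision, arm, nets
def cam(n):
    c=vision.camera_model(n); return c['K'],c['k1'],np.array(c['xyz']),R.from_rotvec(c['attitude']).as_matrix()
def rays(n,uv):
    K,k1,t,Rm=cam(n); uv=np.atleast_2d(np.asarray(uv,float))
    return cv2.undistortPoints(uv.reshape(-1,1,2),K,np.array([k1,0,0,0,0.])).reshape(-1,2)
def atz(n,uv,z):
    K,k1,t,Rm=cam(n); s=rays(n,uv); d=np.c_[s,np.ones(len(s))]@Rm.T
    return t+d*((z-t[2])/d[:,2])[:,None]
def cloud(n,dep):
    K,k1,t,Rm=cam(n); v,u=np.mgrid[0:420,0:560]
    s=rays(n,np.c_[u.ravel(),v.ravel()]); z=dep.ravel().astype(float)
    P=(np.c_[s,np.ones(len(s))]*z[:,None])@Rm.T+t
    P[z<=0]=np.nan
    return P.reshape(420,560,3)
def proj(n,P):
    K,k1,t,Rm=cam(n); return cv2.projectPoints(np.atleast_2d(P).astype(float),cv2.Rodrigues(Rm.T)[0],-Rm.T@t,K,np.array([k1,0,0,0,0.]))[0].reshape(-1,2)
def cutcloud(label,n,P,k=6,mins=.3):
    for r in nets.cut_out(label,n)[:k]:
        if r['score']<mins: continue
        m=cv2.erode(r['region'].astype(np.uint8),np.ones((3,3)))>0
        p=P[m]; p=p[~np.isnan(p[:,0])]
        yield r,p
def circ(p,r=None):
    from scipy.optimize import least_squares
    c=(p[:,:2].max(0)+p[:,:2].min(0))/2
    return cv2.minEnclosingCircle(p[:,:2].astype(np.float32))
E
python3 - <<'E'
from h import *
for n in("top","side"):
    im,d=vision.get_image(n); P=cloud(n,d); np.save(f"{n}.npy",P)
    print(n)
    for l in("mixer","tray","mat","pot","flask_a","shell_1","jar","beaker","selector"):
        for r,p in cutcloud(l,n,P):
            z=np.percentile(p[:,2],98); q=p[p[:,2]>z-.008]
            print(l,round(r['score'],2),np.round(r['uv']),"n",len(p),"ztop",z.round(4),"med",np.median(q,0).round(4),"mm",q.min(0).round(3)[:2],q.max(0).round(3)[:2])
# zoom
im=cv2.imread("pics/top0.png"); cv2.imwrite("pics/z0.png",cv2.resize(im[130:260,290:490],None,fx=4,fy=4,interpolation=cv2.INTER_CUBIC))
E
```

```text
top
mixer 0.77 [273. 195.] n 13412 ztop 0.1083 med [ 0.5542 -0.061   0.1021] mm [ 0.452 -0.109] [ 0.689 -0.011]
tray 0.94 [128. 230.] n 4419 ztop 0.0123 med [0.4929 0.4004 0.0059] mm [0.413 0.316] [0.578 0.489]
mat 0.95 [431. 227.] n 6744 ztop 0.0112 med [ 0.5026 -0.3367  0.0066] mm [ 0.37  -0.454] [ 0.619 -0.203]
mat 0.57 [194. 281.] n 660 ztop 0.0904 med [0.3772 0.1907 0.0886] mm [0.355 0.186] [0.401 0.251]
mat 0.37 [130. 230.] n 4476 ztop 0.0125 med [0.4939 0.4022 0.0062] mm [0.412 0.316] [0.579 0.488]
flask_a 0.74 [413. 206.] n 591 ztop 0.0952 med [ 0.5486 -0.2821  0.0923] mm [ 0.531 -0.301] [ 0.568 -0.264]
flask_a 0.72 [456. 256.] n 589 ztop 0.0956 med [ 0.437  -0.3834  0.0924] mm [ 0.419 -0.401] [ 0.455 -0.366]
flask_a 0.71 [410. 254.] n 614 ztop 0.095 med [ 0.4418 -0.275   0.092 ] mm [ 0.424 -0.294] [ 0.462 -0.257]
shell_1 0.96 [389. 124.] n 473 ztop 0.1594 med [ 0.7295 -0.2183  0.1556] mm [ 0.71 -0.24] [ 0.752 -0.198]
shell_1 0.32 [322. 201.] n 328 ztop 0.1444 med [ 0.5406 -0.0604  0.1403] mm [ 0.522 -0.079] [ 0.558 -0.042]
jar 0.63 [151. 163.] n 543 ztop 0.0934 med [0.6547 0
[... 1118 characters left out ...]
p 0.0943 med [ 0.5508 -0.2724  0.0921] mm [ 0.537 -0.292] [ 0.565 -0.259]
flask_a 0.82 [306. 160.] n 296 ztop 0.0943 med [ 0.4461 -0.2646  0.0921] mm [ 0.433 -0.284] [ 0.46  -0.251]
flask_a 0.65 [309. 132.] n 157 ztop 0.096 med [ 0.4386 -0.3752  0.0926] mm [ 0.428 -0.39 ] [ 0.453 -0.36 ]
shell_1 0.94 [222. 154.] n 394 ztop 0.1585 med [ 0.7337 -0.2059  0.1556] mm [ 0.715 -0.231] [ 0.752 -0.193]
jar 0.65 [224. 297.] n 695 ztop 0.094 med [0.6569 0.3444 0.0911] mm [0.633 0.317] [0.68  0.369]
beaker 0.97 [335. 264.] n 807 ztop 0.0918 med [0.3768 0.2421 0.0887] mm [0.343 0.191] [0.407 0.262]
selector 0.56 [276. 179.] n 141 ztop 0.144 med [ 0.5441 -0.0529  0.141 ] mm [ 0.532 -0.068] [ 0.557 -0.037]
```

View pics/z0.png

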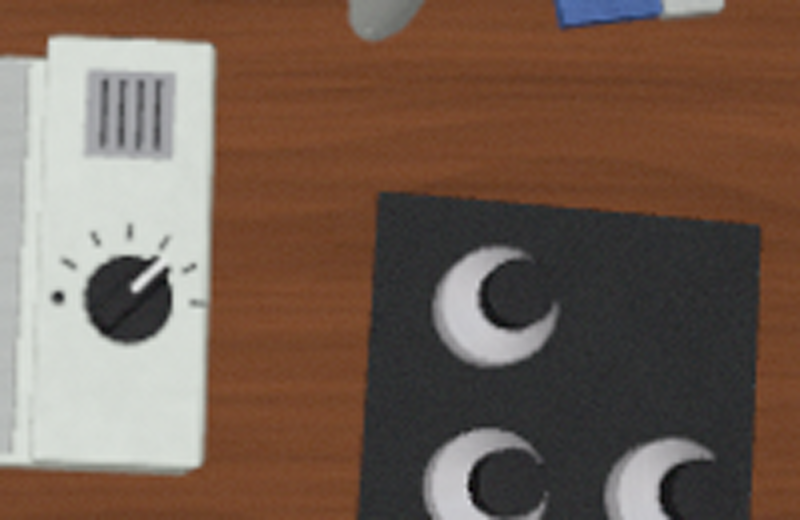

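The pointer looks to be between ticks 4 and 5, perhaps from parallax. I'll measure the bar direction and the mixer yaw from depth.

Run:
```python
from h import *
T=np.load("top.npy"); S=np.load("side.npy")
def sel(P,lo,hi,zl,zh):
    m=(P[...,0]>lo[0])&(P[...,0]<hi[0])&(P[...,1]>lo[1])&(P[...,1]<hi[1])&(P[...,2]>zl)&(P[...,2]<zh); return m
for n,P in(("top",T),("side",S)):
    print(n)
    for nm,lo,hi,zl,zh in(("console",(.4,-.14),(.75,.03),.092,.108),("platform",(.4,-.02),(.75,.30),.052,.068),("mat",(.3,-.5),(.7,-.15),.003,.012),("tray",(.38,.28),(.62,.52),.002,.016)):
        m=sel(P,lo,hi,zl,zh); 
        k,lab,st,_=cv2.connectedComponentsWithStats(m.astype(np.uint8)); b=1+np.argmax(st[1:,4])
        p=P[lab==b]; r=cv2.minAreaRect(p[:,:2].astype(np.float32)); print(nm,np.round(r[0],4),np.round(r[1],4),round(r[2],2),"z",np.median(p[:,2]).round(4))
    m=sel(P,(.5,-.1),(.6,-.02),.131,.15); p=P[m]; r=cv2.minAreaRect(p[:,:2].astype(np.float32)); print("bar",len(p),p.mean(0).round(4),np.round(r[0],4),np.round(r[1],4),round(r[2],2))
    m=sel(P,(.45,.05),(.65,.2),.145,.16); p=P[m]; print("potknob",len(p),p.mean(0).round(4),circ(p))
    m=sel(P,(.45,.05),(.65,.2),.11,.13); p=P[m]; print("potlid",len(p),p.mean(0).round(4),circ(p))
    m=sel(P,(.3,.15),(.45,.30),.085,.1); p=P[m]; print("beaker",len(p),circ(p))
```

```text
top
console [ 0.5726 -0.0604] [0.0954 0.2417] 87.8 z 0.1001
platform [0.5782 0.1071] [0.2391 0.2353] 87.76 z 0.0598
mat [ 0.4955 -0.3276] [0.2545 0.256 ] 86.24 z 0.0065
tray [0.4958 0.4005] [0.1861 0.2042] 3.4 z 0.0047
bar 153 [ 0.5414 -0.0613  0.1403] [ 0.5419 -0.0614] [0.0141 0.0482] 42.62
potknob 105 [0.5726 0.1132 0.1532] ((0.5732375383377075, 0.11343076825141907), 0.012667649425566196)
potlid 947 [0.5721 0.1131 0.1194] ((0.5735460519790649, 0.114463210105896), 0.04143701493740082)
beaker 185 ((0.37381356954574585, 0.22084252536296844), 0.03608936071395874)
side
console [ 0.5754 -0.0554] [0.103  0.2411] 87.23 z 0.1009
platform [0.5812 0.1074] [0.2534 0.2381] 88.13 z 0.0611
mat [ 0.4977 -0.3292] [0.2611 0.2932] 1.53 z 0.007
tray [0.4999 0.4   ] [0.2398 0.2393] 89.85 z 0.0053
bar 72 [ 0.5452 -0.0559  0.1399] [ 0.5444 -0.0571] [0.0182 0.048 ] 48.35
potknob 68 [0.5754 0.1212 0.1529] ((0.5753766894340515, 0.11855550110340118), 0.013781740330159664)
potlid 437 [0.575  0.1273 0.1203] ((0.5758761763572693, 0.1183624118566513), 0.043546296656131744)
beaker 178 ((0.3754383325576782, 0.22474738955497742), 0.03770335391163826)
```

```bash
cat >> h.py <<'E'
def plan(xyz,yaw=None,frm=None):
    """print tool-axes shift (cm) and turn (deg) to TCP xyz with tool-y yaw (deg), tool down"""
    s=sensors.observe(); p=np.array(s['position']); M=R.from_rotvec(s['ee_rot']).as_matrix()
    y0=np.degrees(np.arctan2(M[1,1],M[0,1]))
    if yaw is None: yaw=y0
    a=np.radians(yaw); ty=np.array([np.cos(a),np.sin(a),0]); tz=np.array([0,0,-1.]); tx=np.cross(ty,tz)
    G=np.c_[tx,ty,tz]
    d=M.T@(np.array(xyz)-p)*100; w=np.degrees(R.from_matrix(M.T@G).as_rotvec())
    print("t",round(s['clock'],2),"pos",p.round(4),"yaw",y0.round(2),"j5-7",np.round(s['joints'][4:],2),"F",np.round(s['force'],1),"w",round(s['width'],3))
    print("shift cm",d.round(2),"turn",w.round(1))
E
python3 - <<'E'
from h import *
plan([.5423,-.0616,.24],-137.4)
E
```

```text
t 1.1 pos [ 0.1738 -0.6004  0.2407] yaw -73.86 j5-7 [-0.01  1.13 -0.08] F [-0.1 -0.4  1.1] w 0.999
shift cm [ 50.38 -41.51   0.07] turn [ 0.  -0.  63.5]
```

```bash
python3 -m handwheel '[{"tx":4,"ty":-3.3,"wz":5},{"tx":8,"ty":-6.6,"wz":11},{"tx":12,"ty":-10,"wz":17},{"tx":16,"ty":-13.2,"wz":22},{"tx":20,"ty":-16.5,"wz":27},{"tx":24,"ty":-19.8,"wz":32},{"tx":28,"ty":-23,"wz":37},{"tx":32,"ty":-26.4,"wz":42},{"tx":36,"ty":-29.7,"wz":48},{"tx":40,"ty":-33,"wz":53},{"tx":44,"ty":-36.3,"wz":58},{"tx":47,"ty":-38.7,"wz":63}]'; python3 -c "
from h import *
plan([.5423,-.0616,.18],-137.4)"
```

```text
t 1.1 pos [ 0.1738 -0.6004  0.2407] yaw -73.86 j5-7 [-0.01  1.13 -0.08] F [-0.1 -0.4  1.1] w 0.999
shift cm [ 50.38 -41.51   6.07] turn [ 0.  -0.  63.5]invalid input
```

```bash
python3 -m handwheel '[{"tx":4,"ty":-3.3,"tz":0,"wx":0,"wy":0,"wz":5,"claw":0.6},{"tx":8,"ty":-6.6,"tz":0,"wx":0,"wy":0,"wz":11,"claw":0.6},{"tx":12,"ty":-10,"tz":0,"wx":0,"wy":0,"wz":17,"claw":0.6},{"tx":16,"ty":-13.2,"tz":0,"wx":0,"wy":0,"wz":22,"claw":0.6},{"tx":20,"ty":-16.5,"tz":0,"wx":0,"wy":0,"wz":27,"claw":0.6},{"tx":24,"ty":-19.8,"tz":0,"wx":0,"wy":0,"wz":32,"claw":0.6},{"tx":28,"ty":-23,"tz":0,"wx":0,"wy":0,"wz":37,"claw":0.6},{"tx":32,"ty":-26.4,"tz":0,"wx":0,"wy":0,"wz":42,"claw":0.6}]'; python3 -c "
from h import *
plan([.5423,-.0616,.18],-137.4)"
```

```text
clock: 1.77
position: [0.3628, -0.3235, 0.2411]
ee_rot: [3.06, -0.71, 0.001]
force: [1.9, 0.5, 0.5]
width: 0.601
t 1.77 pos [ 0.3628 -0.3235  0.2411] yaw -116.11 j5-7 [-0.    1.03 -1.41] F [1.9 0.5 0.5] w 0.601
shift cm [  4.59 -31.42   6.1 ] turn [ 0.  -0.  21.3]
```

```bash
python3 -m handwheel '[{"tx":0.5,"ty":-4,"tz":0,"wx":0,"wy":0,"wz":4,"claw":0.6},{"tx":1,"ty":-8,"tz":0,"wx":0,"wy":0,"wz":8,"claw":0.6},{"tx":1.7,"ty":-12,"tz":0,"wx":0,"wy":0,"wz":12,"claw":0.6},{"tx":2.4,"ty":-16,"tz":0,"wx":0,"wy":0,"wz":16,"claw":0.6},{"tx":3.2,"ty":-20,"tz":0,"wx":0,"wy":0,"wz":20,"claw":0.6},{"tx":4,"ty":-24,"tz":0,"wx":0,"wy":0,"wz":21,"claw":0.6},{"tx":4.5,"ty":-27,"tz":0,"wx":0,"wy":0,"wz":21,"claw":0.6},{"tx":4.5,"ty":-29,"tz":2,"wx":0,"wy":0,"wz":21,"claw":0.6},{"tx":4.5,"ty":-30,"tz":4,"wx":0,"wy":0,"wz":21,"claw":0.6},{"tx":4.5,"ty":-30,"tz":4,"wx":0,"wy":0,"wz":21,"claw":0.6},{"tx":4.5,"ty":-30,"tz":4,"wx":0,"wy":0,"wz":21,"claw":0.6}]'
python3 - <<'E'
from h import *
plan([.5423,-.0616,.127],-137.4)
im,d=vision.get_image("side"); cv2.imwrite("pics/s1.png",cv2.resize(im[100:240,200:380],None,fx=4,fy=4,interpolation=cv2.INTER_CUBIC))
E
```

```text
clock: 2.68
position: [0.5325, -0.0748, 0.2001]
ee_rot: [2.882, -1.247, -0.004]
force: [-0.2, 0.5, -0.0]
width: 0.599
t 2.68 pos [ 0.5325 -0.0748  0.2001] yaw -136.8 j5-7 [ 0.04  0.98 -2.39] F [-0.2  0.5 -0. ] w 0.599
shift cm [-0.28 -1.63  7.31] turn [0.1 0.1 0.6]
```

View pics/s1.png

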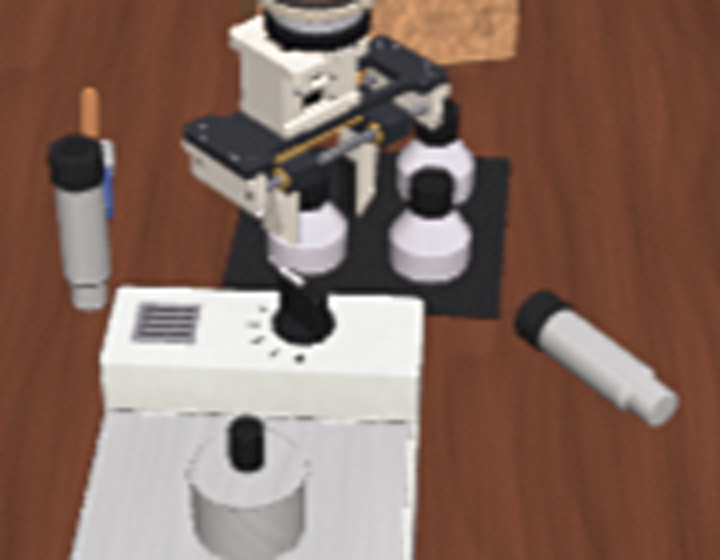

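The side view shows the gripper over the knob, with the jaws across the bar. The next move lowers onto it and closes gently.

```bash
python3 -m handwheel '[{"tx":-0.3,"ty":-1.6,"tz":1.5,"wx":0,"wy":0,"wz":0.6,"claw":0.6},{"tx":-0.3,"ty":-1.6,"tz":3,"wx":0,"wy":0,"wz":0.6,"claw":0.6},{"tx":-0.3,"ty":-1.6,"tz":4.5,"wx":0,"wy":0,"wz":0.6,"claw":0.6},{"tx":-0.3,"ty":-1.6,"tz":6,"wx":0,"wy":0,"wz":0.6,"claw":0.6},{"tx":-0.3,"ty":-1.6,"tz":7,"wx":0,"wy":0,"wz":0.6,"claw":0.6},{"tx":-0.3,"ty":-1.6,"tz":7.2,"wx":0,"wy":0,"wz":0.6,"claw":0.6},{"tx":-0.3,"ty":-1.6,"tz":7.2,"wx":0,"wy":0,"wz":0.6,"claw":0.6},{"tx":-0.3,"ty":-1.6,"tz":7.2,"wx":0,"wy":0,"wz":0.6,"claw":0.1},{"tx":-0.3,"ty":-1.6,"tz":7.2,"wx":0,"wy":0,"wz":0.6,"claw":0.1},{"tx":-0.3,"ty":-1.6,"tz":7.2,"wx":0,"wy":0,"wz":0.6,"claw":0.1},{"tx":-0.3,"ty":-1.6,"tz":7.2,"wx":0,"wy":0,"wz":0.6,"claw":0.1},{"tx":-0.3,"ty":-1.6,"tz":7.2,"wx":0,"wy":0,"wz":0.6,"claw":0.1}]' 12
python3 - <<'E'
from h import *
plan([.5423,-.0616,.128],-137.4)
print(sensors.observe()['ft_torque'])
E
```

```text
clock: 3.73
position: [0.5431, -0.0617, 0.1291]
ee_rot: [-2.876, 1.264, -0.001]
force: [-1.0, -0.7, -0.3]
width: 0.29
t 3.73 pos [ 0.5431 -0.0617  0.1291] yaw -137.46 j5-7 [ 0.06  0.82 -2.44] F [-1.  -0.7 -0.3] w 0.29
shift cm [-0.07  0.05  0.11] turn [-0.  -0.  -0.1]
[ 0.12407983  0.02778302 -0.03637303]
```

```bash
python3 -m handwheel '[{"tx":0,"ty":0,"tz":0.1,"wx":0,"wy":0,"wz":0,"claw":0},{"tx":0,"ty":0,"tz":0.1,"wx":0,"wy":0,"wz":0,"claw":0},{"tx":0,"ty":0,"tz":0.1,"wx":0,"wy":0,"wz":0,"claw":0},{"tx":0,"ty":0,"tz":0.1,"wx":0,"wy":0,"wz":0,"claw":0},{"tx":0,"ty":0,"tz":0.1,"wx":0,"wy":0,"wz":0,"claw":0},{"tx":0,"ty":0,"tz":0.1,"wx":0,"wy":0,"wz":0,"claw":0}]' 12
python3 - <<'E'
from h import *
plan([.5423,-.0616,.128],-137.4)
print(sensors.observe()['ft_torque'])
E
```

```text
clock: 4.23
position: [0.544, -0.0608, 0.1279]
ee_rot: [-2.875, 1.262, -0.002]
force: [4.3, 2.6, -2.8]
width: 0.152
t 4.23 pos [ 0.544  -0.0608  0.1279] yaw -137.41 j5-7 [ 0.06  0.82 -2.44] F [ 4.3  2.6 -2.8] w 0.152
shift cm [-0.06  0.18 -0.01] turn [-0.1 -0.  -0. ]
[ 0.84009805 -0.9360199  -0.01244143]
```

```bash
python3 -m handwheel '[{"tx":0,"ty":-0.13,"tz":0,"wx":0,"wy":0,"wz":0,"claw":0},{"tx":0,"ty":-0.13,"tz":0,"wx":0,"wy":0,"wz":0,"claw":0},{"tx":0,"ty":-0.13,"tz":0,"wx":0,"wy":0,"wz":-6,"claw":0},{"tx":0,"ty":-0.13,"tz":0,"wx":0,"wy":0,"wz":-12,"claw":0},{"tx":0,"ty":-0.13,"tz":0,"wx":0,"wy":0,"wz":-18,"claw":0},{"tx":0,"ty":-0.13,"tz":0,"wx":0,"wy":0,"wz":-24,"claw":0},{"tx":0,"ty":-0.13,"tz":0,"wx":0,"wy":0,"wz":-30,"claw":0},{"tx":0,"ty":-0.13,"tz":0,"wx":0,"wy":0,"wz":-36,"claw":0},{"tx":0,"ty":-0.13,"tz":0,"wx":0,"wy":0,"wz":-42,"claw":0},{"tx":0,"ty":-0.13,"tz":0,"wx":0,"wy":0,"wz":-48,"claw":0},{"tx":0,"ty":-0.13,"tz":0,"wx":0,"wy":0,"wz":-48,"claw":0}]' 25
python3 - <<'E'
from h import *
plan([.544,-.0608,.128],-2.2)
print(sensors.observe()['ft_torque'])
E
```

```text
clock: 5.15
position: [0.544, -0.061, 0.1279]
ee_rot: [-3.141, -0.022, -0.001]
force: [1.9, 0.9, 1.3]
width: 0.152
t 5.15 pos [ 0.544  -0.061   0.1279] yaw -89.2 j5-7 [ 0.18  0.84 -1.72] F [1.9 0.9 1.3] w 0.152
shift cm [ 0.   -0.02 -0.01] turn [  0.  -0. -87.]
[ 0.3670963  -0.30462339  0.01109357]
```

```bash
python3 -m handwheel '[{"tx":0,"ty":0,"tz":0,"wx":0,"wy":0,"wz":-6,"claw":0},{"tx":0,"ty":0,"tz":0,"wx":0,"wy":0,"wz":-12,"claw":0},{"tx":0,"ty":0,"tz":0,"wx":0,"wy":0,"wz":-18,"claw":0},{"tx":0,"ty":0,"tz":0,"wx":0,"wy":0,"wz":-24,"claw":0},{"tx":0,"ty":0,"tz":0,"wx":0,"wy":0,"wz":-30,"claw":0},{"tx":0,"ty":0,"tz":0,"wx":0,"wy":0,"wz":-36,"claw":0},{"tx":0,"ty":0,"tz":0,"wx":0,"wy":0,"wz":-42,"claw":0},{"tx":0,"ty":0,"tz":0,"wx":0,"wy":0,"wz":-48,"claw":0},{"tx":0,"ty":0,"tz":0,"wx":0,"wy":0,"wz":-54,"claw":0},{"tx":0,"ty":0,"tz":0,"wx":0,"wy":0,"wz":-60,"claw":0},{"tx":0,"ty":0,"tz":0,"wx":0,"wy":0,"wz":-60,"claw":0}]' 25
python3 - <<'E'
from h import *
plan([.544,-.0608,.128],-2.2)
print(sensors.observe()['ft_torque'])
E
```

```text
clock: 6.07
position: [0.5442, -0.0612, 0.1279]
ee_rot: [2.712, 1.585, 0.001]
force: [1.0, -0.2, 2.6]
width: 0.153
t 6.07 pos [ 0.5442 -0.0612  0.1279] yaw -29.4 j5-7 [ 0.35  0.88 -0.82] F [ 1.  -0.2  2.6] w 0.153
shift cm [ 0.02 -0.03 -0.01] turn [  0.   -0.  -27.2]
[ 0.1231132  -0.42058366 -0.00486469]
```

```bash
python3 -m handwheel '[{"tx":0,"ty":0,"tz":0,"wx":0,"wy":0,"wz":-6,"claw":0},{"tx":0,"ty":0,"tz":0,"wx":0,"wy":0,"wz":-12,"claw":0},{"tx":0,"ty":0,"tz":0,"wx":0,"wy":0,"wz":-18,"claw":0},{"tx":0,"ty":0,"tz":0,"wx":0,"wy":0,"wz":-23,"claw":0},{"tx":0,"ty":0,"tz":0,"wx":0,"wy":0,"wz":-26,"claw":0},{"tx":0,"ty":0,"tz":0,"wx":0,"wy":0,"wz":-26,"claw":0}]' 25; python3 -c "
from h import *
plan([.544,-.0608,.128],-2.2)
print(sensors.observe()['ft_torque'])"
python3 -m handwheel '[{"tx":0,"ty":0,"tz":0,"wx":0,"wy":0,"wz":-1.5,"claw":0},{"tx":0,"ty":0,"tz":0,"wx":0,"wy":0,"wz":-3,"claw":0},{"tx":0,"ty":0,"tz":0,"wx":0,"wy":0,"wz":-3,"claw":0}]' 25; python3 -c "
from h import *
plan([.544,-.0608,.128],-2.2)
print(sensors.observe()['ft_torque'])"
```

```text
clock: 6.57
position: [0.5443, -0.0612, 0.1279]
ee_rot: [2.291, 2.149, 0.001]
force: [1.6, -0.1, 2.6]
width: 0.151
t 6.57 pos [ 0.5443 -0.0612  0.1279] yaw -3.66 j5-7 [ 0.42  0.91 -0.44] F [ 1.6 -0.1  2.6] w 0.151
shift cm [ 0.04 -0.03 -0.01] turn [ 0.   0.  -1.5]
[-0.09131429 -0.70036472  0.11692337]
clock: 6.82
position: [0.5442, -0.0612, 0.1278]
ee_rot: [2.231, 2.211, 0.0]
force: [4.0, -2.0, 2.2]
width: 0.147
t 6.82 pos [ 0.5442 -0.0612  0.1278] yaw -0.52 j5-7 [ 0.43  0.91 -0.39] F [ 4.  -2.   2.2] w 0.147
shift cm [ 0.04 -0.02 -0.02] turn [0.  0.  1.7]
[-0.16964664 -0.95192867 -0.3154577 ]
```

The moment about z jumped to -0.32 N·m, so the knob is at the Off stop. I'll relax, release and lift.

```bash
python3 -m handwheel '[{"tx":0,"ty":0,"tz":0,"wx":0,"wy":0,"wz":1.7,"claw":0},{"tx":0,"ty":0,"tz":0,"wx":0,"wy":0,"wz":1.7,"claw":0.5},{"tx":0,"ty":0,"tz":0,"wx":0,"wy":0,"wz":1.7,"claw":0.5},{"tx":0,"ty":0,"tz":0,"wx":0,"wy":0,"wz":1.7,"claw":0.5},{"tx":0,"ty":0,"tz":0,"wx":0,"wy":0,"wz":1.7,"claw":0.5},{"tx":0,"ty":0,"tz":-2,"wx":0,"wy":0,"wz":1.7,"claw":0.5},{"tx":0,"ty":0,"tz":-5,"wx":0,"wy":0,"wz":1.7,"claw":0.5},{"tx":0,"ty":0,"tz":-8,"wx":0,"wy":0,"wz":1.7,"claw":0.5},{"tx":-4,"ty":0,"tz":-10,"wx":0,"wy":0,"wz":1.7,"claw":0.5},{"tx":-8,"ty":0,"tz":-10,"wx":0,"wy":0,"wz":1.7,"claw":0.5},{"tx":-12,"ty":0,"tz":-10,"wx":0,"wy":0,"wz":1.7,"claw":0.5},{"tx":-12,"ty":0,"tz":-10,"wx":0,"wy":0,"wz":1.7,"claw":0.5}]' 25
python3 - <<'E'
from h import *
plan([.5745,.1145,.16])
for n in("side","top"):
    im,d=vision.get_image(n); cv2.imwrite(f"pics/{n}2.png",im); np.save(n+".npy",cloud(n,d))
E
```

```text
clock: 7.82
position: [0.5415, -0.1914, 0.2271]
ee_rot: [2.273, 2.165, -0.007]
force: [-1.6, -1.1, -0.6]
width: 0.499
t 7.82 pos [ 0.5415 -0.1914  0.2271] yaw -2.8 j5-7 [ 0.33  1.13 -0.11] F [-1.6 -1.1 -0.6] w 0.499
shift cm [30.75  1.81  6.55] turn [-0.1  0.3  0. ]
```

View pics/top2.png

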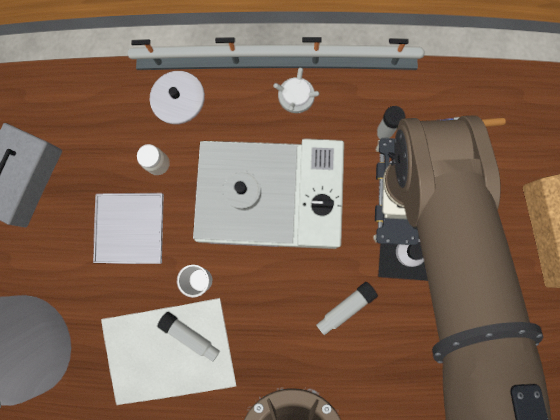

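View pics/side2.png

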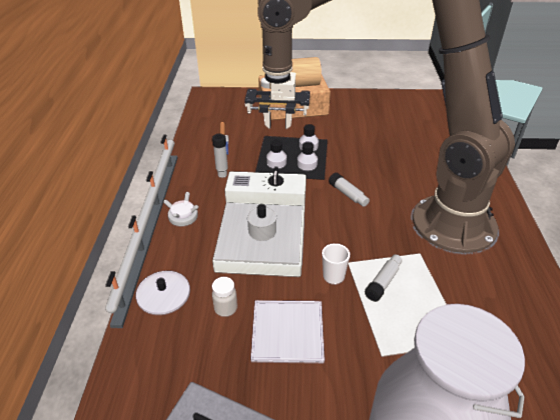

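The pointer now points left at the Off dot, with the knob at (322,204). I'll check the bar angle and the pot.

Run:
```python
from h import *
for n in("top","side"):
    P=np.load(n+".npy")
    def s(lo,hi,zl,zh):
        return P[(P[...,0]>lo[0])&(P[...,0]<hi[0])&(P[...,1]>lo[1])&(P[...,1]<hi[1])&(P[...,2]>zl)&(P[...,2]<zh)]
    p=s((.5,-.1),(.6,-.02),.131,.15); print(n,[np.round(a,4) for a in cv2.minAreaRect(p[:,:2].astype(np.float32))])
    print(circ(s((.45,.02),(.65,.22),.145,.16)),circ(s((.45,.02),(.65,.22),.11,.13)))
plan([.574,.1145,.24],50)
```

```text
top [array([ 0.5415, -0.0615]), array([0.0469, 0.0133]), np.float64(89.1392)]
((0.5729094743728638, 0.11361972987651825), 0.012868089601397514) ((0.5732806921005249, 0.1141989454627037), 0.04127682372927666)
side [array([ 0.5449, -0.0566]), array([0.05  , 0.0146]), np.float64(88.1638)]
((0.5746318101882935, 0.11721572279930115), 0.014440380968153477) ((0.5763211250305176, 0.11804109811782837), 0.042273711413145065)
t 7.92 pos [ 0.5421 -0.1831  0.2271] yaw -2.41 j5-7 [ 0.33  1.13 -0.11] F [0.2 0.5 0.7] w 0.498
shift cm [29.87  1.94 -1.29] turn [ -0.1  -0.  -52.4]
```

```bash
python3 -m handwheel '[{"tx":4,"ty":0.3,"tz":0,"wx":0,"wy":0,"wz":0,"claw":0.55},{"tx":8,"ty":0.6,"tz":0,"wx":0,"wy":0,"wz":0,"claw":0.55},{"tx":12,"ty":0.9,"tz":0,"wx":0,"wy":0,"wz":0,"claw":0.55},{"tx":16,"ty":1.2,"tz":0,"wx":0,"wy":0,"wz":0,"claw":0.55},{"tx":20,"ty":1.5,"tz":0,"wx":0,"wy":0,"wz":0,"claw":0.55},{"tx":24,"ty":1.8,"tz":0,"wx":0,"wy":0,"wz":0,"claw":0.55},{"tx":27,"ty":1.9,"tz":0.5,"wx":0,"wy":0,"wz":0,"claw":0.55},{"tx":29,"ty":2,"tz":1.5,"wx":0,"wy":0,"wz":0,"claw":0.55},{"tx":29.8,"ty":2,"tz":2.5,"wx":0,"wy":0,"wz":0,"claw":0.55},{"tx":29.8,"ty":2,"tz":2.5,"wx":0,"wy":0,"wz":0,"claw":0.55},{"tx":29.8,"ty":2,"tz":2.5,"wx":0,"wy":0,"wz":0,"claw":0.55}]' 25
python3 - <<'E'
from h import *
plan([.575,.1155,.138])
im,d=vision.get_image("side"); cv2.imwrite("pics/s3.png",cv2.resize(im[100:280,180:380],None,fx=4,fy=3.3,interpolation=cv2.INTER_CUBIC))
E
```

```text
clock: 8.83
position: [0.5732, 0.1159, 0.2019]
ee_rot: [-2.261, -2.18, 0.003]
force: [0.0, -1.3, 0.9]
width: 0.548
t 8.83 pos [0.5732 0.1159 0.2019] yaw -2.08 j5-7 [ 0.38  1.1  -0.67] F [ 0.  -1.3  0.9] w 0.548
shift cm [-0.02  0.19  6.39] turn [-0.1  0.1  0. ]
```

View pics/s3.png

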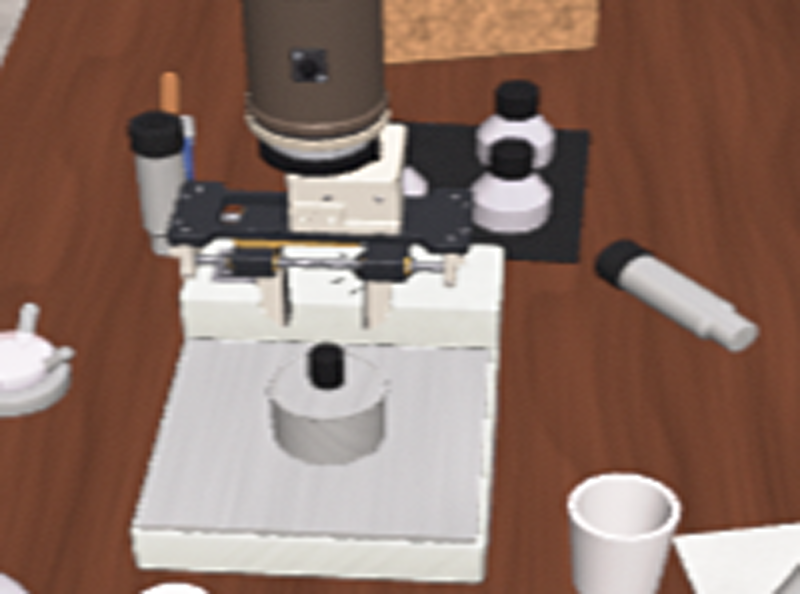

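The gripper is centred over the pot knob. I'll lower and grip.

```bash
python3 -m handwheel '[{"tx":0,"ty":0.2,"tz":1.5,"wx":0,"wy":0,"wz":0,"claw":0.55},{"tx":0,"ty":0.2,"tz":3,"wx":0,"wy":0,"wz":0,"claw":0.55},{"tx":0,"ty":0.2,"tz":4.5,"wx":0,"wy":0,"wz":0,"claw":0.55},{"tx":0,"ty":0.2,"tz":5.8,"wx":0,"wy":0,"wz":0,"claw":0.55},{"tx":0,"ty":0.2,"tz":6.4,"wx":0,"wy":0,"wz":0,"claw":0.55},{"tx":0,"ty":0.2,"tz":6.4,"wx":0,"wy":0,"wz":0,"claw":0.55},{"tx":0,"ty":0.2,"tz":6.4,"wx":0,"wy":0,"wz":0,"claw":0},{"tx":0,"ty":0.2,"tz":6.4,"wx":0,"wy":0,"wz":0,"claw":0},{"tx":0,"ty":0.2,"tz":6.4,"wx":0,"wy":0,"wz":0,"claw":0},{"tx":0,"ty":0.2,"tz":6.4,"wx":0,"wy":0,"wz":0,"claw":0},{"tx":0,"ty":0.2,"tz":6.4,"wx":0,"wy":0,"wz":0,"claw":0},{"tx":0,"ty":0.2,"tz":6.4,"wx":0,"wy":0,"wz":0,"claw":0}]' 25; python3 -c "
from h import *
plan([.4965,.401,.2])"
```

```text
clock: 9.88
position: [0.5762, 0.1163, 0.1392]
ee_rot: [2.262, 2.179, 0.001]
force: [-1.6, -0.4, 4.0]
width: 0.279
t 9.88 pos [0.5762 0.1163 0.1392] yaw -2.15 j5-7 [ 0.44  0.98 -0.72] F [-1.6 -0.4  4. ] w 0.279
shift cm [28.15 -9.02 -6.08] turn [ 0. -0.  0.]
```

```bash
python3 -m handwheel '[{"tx":0,"ty":0,"tz":0,"wx":0,"wy":0,"wz":0,"claw":0},{"tx":0,"ty":0,"tz":0,"wx":0,"wy":0,"wz":0,"claw":0},{"tx":0,"ty":0,"tz":0,"wx":0,"wy":0,"wz":0,"claw":0},{"tx":0,"ty":0,"tz":-1,"wx":0,"wy":0,"wz":0,"claw":0},{"tx":0,"ty":0,"tz":-3,"wx":0,"wy":0,"wz":0,"claw":0},{"tx":0,"ty":0,"tz":-5,"wx":0,"wy":0,"wz":0,"claw":0},{"tx":0,"ty":0,"tz":-5,"wx":0,"wy":0,"wz":0,"claw":0}]' 25
python3 - <<'E'
from h import *
plan([.4965,.401,.2])
im,d=vision.get_image("side"); cv2.imwrite("pics/s4.png",cv2.resize(im[100:280,180:380],None,fx=4,fy=3.3,interpolation=cv2.INTER_CUBIC))
E
```

```text
clock: 10.47
position: [0.5778, 0.1171, 0.1925]
ee_rot: [2.261, 2.178, 0.007]
force: [-0.0, 0.8, -2.5]
width: 0.278
t 10.47 pos [0.5778 0.1171 0.1925] yaw -2.15 j5-7 [ 0.39  1.08 -0.68] F [-0.   0.8 -2.5] w 0.278
shift cm [28.07 -9.18 -0.75] turn [ 0.3 -0.1  0. ]
```

View pics/s4.png

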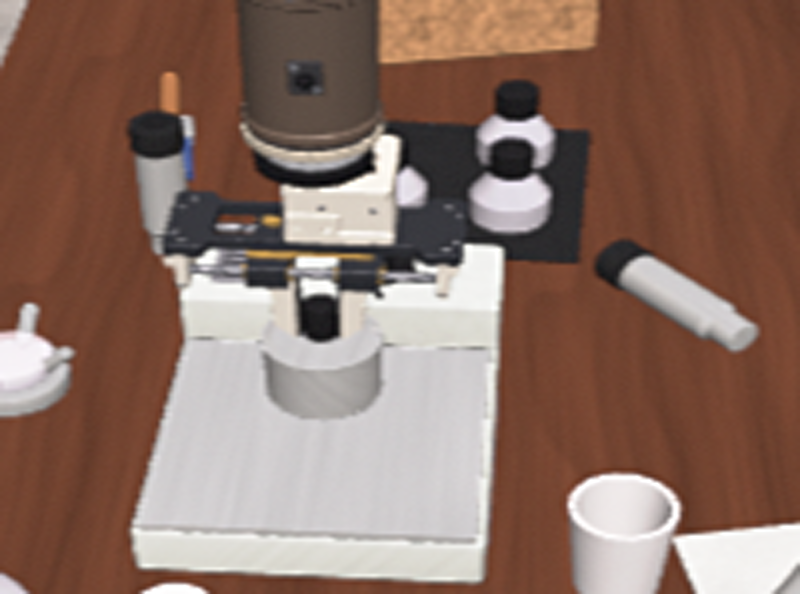

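The pot is lifted level. I'll carry it to the tray.

```bash
python3 -m handwheel '[{"tx":1.5,"ty":-0.5,"tz":0,"wx":0,"wy":0,"wz":0,"claw":0},{"tx":4,"ty":-1.3,"tz":0,"wx":0,"wy":0,"wz":0,"claw":0},{"tx":7,"ty":-2.3,"tz":0,"wx":0,"wy":0,"wz":0,"claw":0},{"tx":10,"ty":-3.3,"tz":0,"wx":0,"wy":0,"wz":0,"claw":0},{"tx":13,"ty":-4.2,"tz":0,"wx":0,"wy":0,"wz":0,"claw":0},{"tx":16,"ty":-5.2,"tz":0,"wx":0,"wy":0,"wz":0,"claw":0},{"tx":19,"ty":-6.2,"tz":0,"wx":0,"wy":0,"wz":0,"claw":0},{"tx":22,"ty":-7.2,"tz":1,"wx":0,"wy":0,"wz":0,"claw":0},{"tx":25,"ty":-8.1,"tz":2,"wx":0,"wy":0,"wz":0,"claw":0},{"tx":27,"ty":-8.8,"tz":3.5,"wx":0,"wy":0,"wz":0,"claw":0},{"tx":28,"ty":-9.2,"tz":5,"wx":0,"wy":0,"wz":0,"claw":0},{"tx":28,"ty":-9.2,"tz":5,"wx":0,"wy":0,"wz":0,"claw":0}]' 25; python3 -c "
from h import *
plan([.4965,.401,.083])"
```

```text
clock: 11.52
position: [0.491, 0.401, 0.1345]
ee_rot: [-2.256, -2.183, 0.008]
force: [-1.5, 0.1, -2.9]
width: 0.275
t 11.52 pos [0.491  0.401  0.1345] yaw -1.88 j5-7 [ 0.47  1.04 -1.19] F [-1.5  0.1 -2.9] w 0.275
shift cm [0.03 0.58 5.15] turn [-0.3  0.1  0. ]
```

```bash
python3 -m handwheel '[{"tx":0,"ty":0.3,"tz":1.5,"wx":0,"wy":0,"wz":0,"claw":0},{"tx":0,"ty":0.3,"tz":3,"wx":0,"wy":0,"wz":0,"claw":0},{"tx":0,"ty":0.3,"tz":4,"wx":0,"wy":0,"wz":0,"claw":0},{"tx":0,"ty":0.3,"tz":4.6,"wx":0,"wy":0,"wz":0,"claw":0},{"tx":0,"ty":0.3,"tz":4.9,"wx":0,"wy":0,"wz":0,"claw":0},{"tx":0,"ty":0.3,"tz":5.1,"wx":0,"wy":0,"wz":0,"claw":0},{"tx":0,"ty":0.3,"tz":5.2,"wx":0,"wy":0,"wz":0,"claw":0},{"tx":0,"ty":0.3,"tz":5.2,"wx":0,"wy":0,"wz":0,"claw":0}]' 25; python3 -c "
from h import *
plan([.4965,.401,.083])"
```

```text
clock: 12.18
position: [0.4979, 0.3994, 0.0871]
ee_rot: [2.263, 2.179, 0.001]
force: [-0.2, -1.0, -2.6]
width: 0.277
t 12.18 pos [0.4979 0.3994 0.0871] yaw -2.16 j5-7 [ 0.52  0.96 -1.23] F [-0.2 -1.  -2.6] w 0.277
shift cm [ 0.16 -0.15  0.41] turn [ 0. -0.  0.]
```

```bash
python3 -m handwheel '[{"tx":0,"ty":0,"tz":0.15,"wx":0,"wy":0,"wz":0,"claw":0},{"tx":0,"ty":0,"tz":0.3,"wx":0,"wy":0,"wz":0,"claw":0},{"tx":0,"ty":0,"tz":0.35,"wx":0,"wy":0,"wz":0,"claw":0},{"tx":0,"ty":0,"tz":0.35,"wx":0,"wy":0,"wz":0,"claw":0}]' 25; python3 -c "
from h import *
plan([.4965,.401,.083])"
```

```text
clock: 12.52
position: [0.4977, 0.3993, 0.0833]
ee_rot: [2.263, 2.179, 0.0]
force: [0.4, -0.6, -3.5]
width: 0.281
t 12.52 pos [0.4977 0.3993 0.0833] yaw -2.15 j5-7 [ 0.52  0.95 -1.23] F [ 0.4 -0.6 -3.5] w 0.281
shift cm [ 0.16 -0.13  0.03] turn [ 0. -0.  0.]
```

```bash
python3 -m handwheel '[{"tx":0,"ty":0,"tz":0.1,"wx":0,"wy":0,"wz":0,"claw":0},{"tx":0,"ty":0,"tz":0.2,"wx":0,"wy":0,"wz":0,"claw":0},{"tx":0,"ty":0,"tz":0.2,"wx":0,"wy":0,"wz":0,"claw":0}]' 25; python3 -c "
from h import *
plan([.4965,.401,.083])"
```

```text
clock: 12.77
position: [0.4975, 0.3996, 0.0831]
ee_rot: [2.262, 2.179, 0.001]
force: [-4.2, -5.3, 14.7]
width: 0.275
t 12.77 pos [0.4975 0.3996 0.0831] yaw -2.14 j5-7 [ 0.52  0.95 -1.23] F [-4.2 -5.3 14.7] w 0.275
shift cm [ 0.14 -0.11  0.01] turn [ 0.1 -0.   0. ]
```

The pot is on the floor of the tray, with upward contact force. I'll release, lift, and go back towards the mat, staying high.

```bash
python3 -m handwheel '[{"tx":0,"ty":0,"tz":-0.15,"wx":0,"wy":0,"wz":0,"claw":0},{"tx":0,"ty":0,"tz":-0.15,"wx":0,"wy":0,"wz":0,"claw":0.6},{"tx":0,"ty":0,"tz":-0.15,"wx":0,"wy":0,"wz":0,"claw":0.6},{"tx":0,"ty":0,"tz":-0.15,"wx":0,"wy":0,"wz":0,"claw":0.6},{"tx":0,"ty":0,"tz":-0.15,"wx":0,"wy":0,"wz":0,"claw":0.6},{"tx":0,"ty":0,"tz":-2,"wx":0,"wy":0,"wz":0,"claw":0.6},{"tx":0,"ty":0,"tz":-5,"wx":0,"wy":0,"wz":0,"claw":0.6},{"tx":0,"ty":0,"tz":-9,"wx":0,"wy":0,"wz":0,"claw":0.6},{"tx":-2,"ty":0,"tz":-12,"wx":0,"wy":0,"wz":0,"claw":0.6},{"tx":-6,"ty":0,"tz":-14,"wx":0,"wy":0,"wz":0,"claw":0.6},{"tx":-10,"ty":0,"tz":-14,"wx":0,"wy":0,"wz":0,"claw":0.6},{"tx":-14,"ty":0,"tz":-14,"wx":0,"wy":0,"wz":0,"claw":0.6}]' 25
python3 - <<'E'
from h import *
for n in("side","top"):
    im,d=vision.get_image(n); cv2.imwrite(f"pics/{n}5.png",im); P=cloud(n,d); np.save(n+".npy",P)
    for l in("pot","flask_a"):
        for r,p in cutcloud(l,n,P):
            z=np.percentile(p[:,2],98); q=p[p[:,2]>z-.008]
            print(n,l,round(r['score'],2),np.round(r['uv']),"ztop",z.round(4),"c",np.round(circ(q)[0],4),circ(q)[1])
plan([.549,-.281,.24])
E
```

```text
clock: 13.77
position: [0.4926, 0.259, 0.2227]
ee_rot: [2.261, 2.18, 0.005]
force: [0.6, 0.1, -0.2]
width: 0.599
side pot 0.89 [287. 321.] ztop 0.1 c [0.496 0.4  ] 0.01410958543419838
side flask_a 0.66 [318. 140.] ztop 0.0607 c [ 0.4231 -0.3724] 0.004853545222431421
side flask_a 0.57 [271. 157.] ztop 0.084 c [ 0.5677 -0.2698] 0.0012420458951964974
side flask_a 0.48 [312. 159.] ztop 0.0601 c [ 0.4245 -0.2651] 0.004647515248507261
top flask_a 0.72 [415. 204.] ztop 0.0948 c [ 0.5486 -0.284 ] 0.019816026091575623
top flask_a 0.69 [412. 251.] ztop 0.0953 c [ 0.4429 -0.2762] 0.01968303881585598
top flask_a 0.56 [457. 258.] ztop 0.0957 c [ 0.4366 -0.3844] 0.018742641434073448
t 14.07 pos [0.4923 0.2604 0.2214] yaw -2.11 j5-7 [ 0.35  1.11 -0.95] F [-0.8  0.2 -0.2] w 0.6
shift cm [-53.89   7.66  -1.92] turn [ 0.  -0.1  0. ]
```

View pics/side5.png

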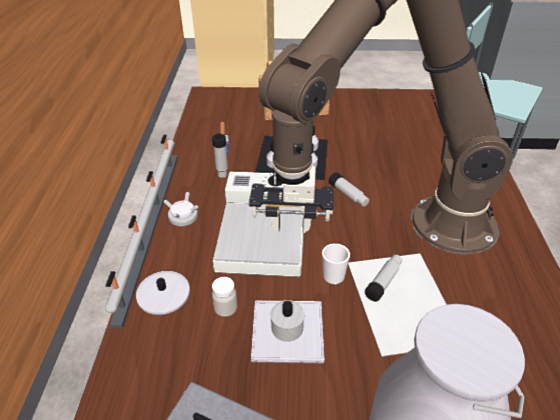

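View pics/top5.png

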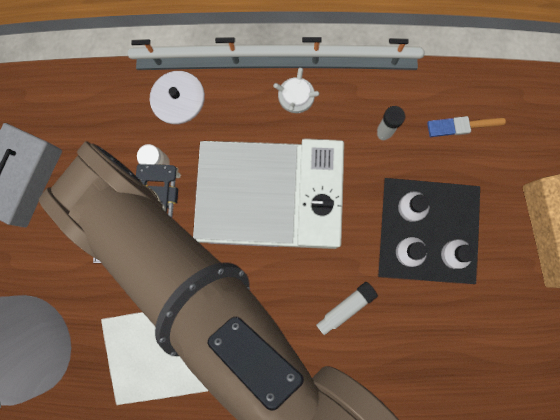

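The pot stands in the tray (side (287,321)), the platform is clear and the selector is still at Off. The three flasks haven't moved. I'll go for the first one.

```bash
python3 -m handwheel '[{"tx":-4,"ty":0.5,"tz":0,"wx":0,"wy":0,"wz":0,"claw":0.7},{"tx":-8,"ty":1,"tz":0,"wx":0,"wy":0,"wz":0,"claw":0.7},{"tx":-12,"ty":1.6,"tz":0,"wx":0,"wy":0,"wz":0,"claw":0.7},{"tx":-16,"ty":2.2,"tz":0,"wx":0,"wy":0,"wz":0,"claw":0.7},{"tx":-20,"ty":2.8,"tz":0,"wx":0,"wy":0,"wz":0,"claw":0.7},{"tx":-24,"ty":3.4,"tz":0,"wx":0,"wy":0,"wz":0,"claw":0.7},{"tx":-28,"ty":4,"tz":0,"wx":0,"wy":0,"wz":0,"claw":0.7},{"tx":-32,"ty":4.5,"tz":0,"wx":0,"wy":0,"wz":0,"claw":0.7},{"tx":-36,"ty":5.1,"tz":0,"wx":0,"wy":0,"wz":0,"claw":0.7},{"tx":-40,"ty":5.7,"tz":0,"wx":0,"wy":0,"wz":0,"claw":0.7},{"tx":-44,"ty":6.3,"tz":0,"wx":0,"wy":0,"wz":0,"claw":0.7},{"tx":-48,"ty":7,"tz":0,"wx":0,"wy":0,"wz":0,"claw":0.7}]' 25; python3 -m handwheel '[{"tx":-3,"ty":0.6,"tz":1,"wx":0,"wy":0,"wz":0,"claw":0.7},{"tx":-5.5,"ty":0.6,"tz":4,"wx":0,"wy":0,"wz":0,"claw":0.7},{"tx":-6,"ty":0.8,"tz":7,"wx":0,"wy":0,"wz":0,"claw":0.7},{"tx":-6,"ty":0.8,"tz":8.5,"wx":0,"wy":0,"wz":0,"claw":0.7},{"tx":-6,"ty":0.8,"tz":8.5,"wx":0,"wy":0,"wz":0,"claw":0.7},{"tx":-6,"ty":0.8,"tz":8.5,"wx":0,"wy":0,"wz":0,"claw":0.7}]'
python3 - <<'E'
from h import *
plan([.5505,-.2835,.078])
n="side"; im,d=vision.get_image(n); cv2.imwrite("pics/s6.png",cv2.resize(im[60:200,180:380],None,fx=4,fy=4,interpolation=cv2.INTER_CUBIC))
E
```

```text
clock: 15.07
position: [0.5453, -0.2232, 0.2212]
ee_rot: [-2.26, -2.182, -0.001]
force: [1.4, 0.9, 0.5]
width: 0.697
clock: 15.57
position: [0.5509, -0.2813, 0.1357]
ee_rot: [-2.259, -2.181, -0.001]
force: [-0.0, -0.2, 0.6]
width: 0.699
t 15.57 pos [ 0.5509 -0.2813  0.1357] yaw -2.01 j5-7 [0.41 1.   0.  ] F [-0.  -0.2  0.6] w 0.699
shift cm [-0.23 -0.03  5.76] turn [-0.1 -0.1 -0. ]
```

View pics/s6.png

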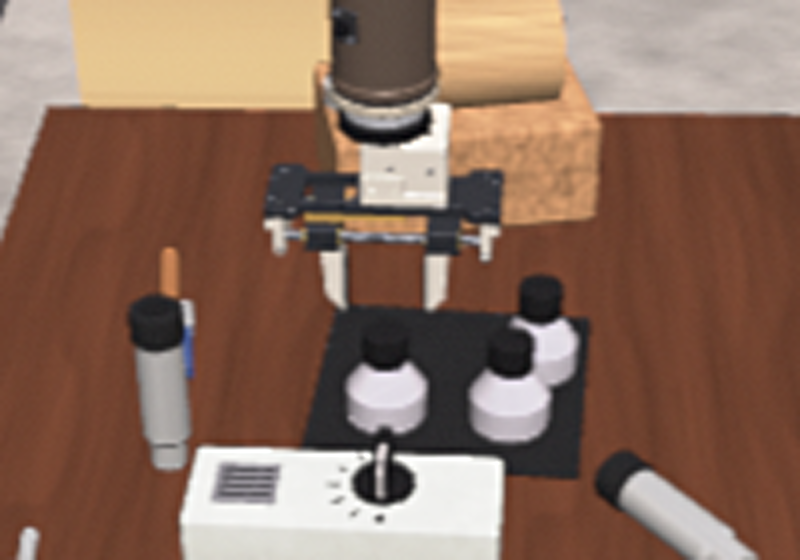

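The gripper is centred over the first flask. I'll lower and grip.

```bash
python3 -m handwheel '[{"tx":-0.2,"ty":0,"tz":1.5,"wx":0,"wy":0,"wz":0,"claw":0.7},{"tx":-0.2,"ty":0,"tz":3,"wx":0,"wy":0,"wz":0,"claw":0.7},{"tx":-0.2,"ty":0,"tz":4.5,"wx":0,"wy":0,"wz":0,"claw":0.7},{"tx":-0.2,"ty":0,"tz":5.5,"wx":0,"wy":0,"wz":0,"claw":0.7},{"tx":-0.2,"ty":0,"tz":5.7,"wx":0,"wy":0,"wz":0,"claw":0.7},{"tx":-0.2,"ty":0,"tz":5.7,"wx":0,"wy":0,"wz":0,"claw":0.7},{"tx":-0.2,"ty":0,"tz":5.7,"wx":0,"wy":0,"wz":0,"claw":0.2},{"tx":-0.2,"ty":0,"tz":5.7,"wx":0,"wy":0,"wz":0,"claw":0.2},{"tx":-0.2,"ty":0,"tz":5.7,"wx":0,"wy":0,"wz":0,"claw":0.2},{"tx":-0.2,"ty":0,"tz":5.7,"wx":0,"wy":0,"wz":0,"claw":0.2},{"tx":-0.2,"ty":0,"tz":5.7,"wx":0,"wy":0,"wz":0,"claw":0.2},{"tx":-0.2,"ty":0,"tz":5.7,"wx":0,"wy":0,"wz":0,"claw":0.2}]' 20; python3 -m handwheel '[{"tx":0,"ty":0,"tz":0,"wx":0,"wy":0,"wz":0,"claw":0.2},{"tx":0,"ty":0,"tz":0,"wx":0,"wy":0,"wz":0,"claw":0.2},{"tx":0,"ty":0,"tz":0,"wx":0,"wy":0,"wz":0,"claw":0.2}]'
python3 - <<'E'
from h import *
plan([.637,.166,.22])
E
```

```text
clock: 16.62
position: [0.5507, -0.2853, 0.0798]
ee_rot: [2.262, 2.178, 0.001]
force: [2.4, 0.1, 3.2]
width: 0.428
clock: 16.87
position: [0.5507, -0.2853, 0.0798]
ee_rot: [2.262, 2.178, 0.001]
force: [2.3, 0.0, 5.1]
width: 0.429
t 16.87 pos [ 0.5507 -0.2853  0.0798] yaw -2.16 j5-7 [ 0.46  0.9  -0.04] F [2.3 0.  5.1] w 0.429
shift cm [ 45.42   6.94 -14.03] turn [ 0.1  0.  -0. ]
```

```bash
python3 -m handwheel '[{"tx":0,"ty":0,"tz":-1,"wx":0,"wy":0,"wz":0,"claw":0.2},{"tx":0,"ty":0,"tz":-3,"wx":0,"wy":0,"wz":0,"claw":0.2},{"tx":0,"ty":0,"tz":-6,"wx":0,"wy":0,"wz":0,"claw":0.2},{"tx":0,"ty":0,"tz":-9,"wx":0,"wy":0,"wz":0,"claw":0.2},{"tx":0,"ty":0,"tz":-12,"wx":0,"wy":0,"wz":0,"claw":0.2},{"tx":1.5,"ty":0.2,"tz":-14.5,"wx":0,"wy":0,"wz":0,"claw":0.2},{"tx":4,"ty":0.6,"tz":-15.5,"wx":0,"wy":0,"wz":0,"claw":0.2},{"tx":7,"ty":1.1,"tz":-15.5,"wx":0,"wy":0,"wz":0,"claw":0.2},{"tx":10,"ty":1.6,"tz":-15.5,"wx":0,"wy":0,"wz":0,"claw":0.2},{"tx":13,"ty":2,"tz":-15.5,"wx":0,"wy":0,"wz":0,"claw":0.2},{"tx":16,"ty":2.5,"tz":-15.5,"wx":0,"wy":0,"wz":0,"claw":0.2},{"tx":19,"ty":3,"tz":-15.5,"wx":0,"wy":0,"wz":0,"claw":0.2}]'
python3 - <<'E'
from h import *
plan([.637,.166,.235])
E
```

```text
clock: 17.87
position: [0.586, -0.0953, 0.234]
ee_rot: [-2.262, -2.178, 0.003]
force: [0.7, 0.9, -2.4]
width: 0.429
t 17.87 pos [ 0.586  -0.0953  0.234 ] yaw -2.17 j5-7 [ 0.33  1.16 -0.26] F [ 0.7  0.9 -2.4] w 0.429
shift cm [26.3   4.11 -0.12] turn [-0.1  0.   0. ]
```

```bash
python3 -m handwheel '[{"tx":3,"ty":0.5,"tz":0,"wx":0,"wy":0,"wz":0,"claw":0.2},{"tx":6,"ty":1,"tz":0,"wx":0,"wy":0,"wz":0,"claw":0.2},{"tx":9,"ty":1.5,"tz":0,"wx":0,"wy":0,"wz":0,"claw":0.2},{"tx":12,"ty":2,"tz":0,"wx":0,"wy":0,"wz":0,"claw":0.2},{"tx":15,"ty":2.5,"tz":0,"wx":0,"wy":0,"wz":0,"claw":0.2},{"tx":18,"ty":3,"tz":0,"wx":0,"wy":0,"wz":0,"claw":0.2},{"tx":21,"ty":3.5,"tz":0,"wx":0,"wy":0,"wz":0,"claw":0.2},{"tx":24,"ty":4,"tz":1.5,"wx":0,"wy":0,"wz":0,"claw":0.2},{"tx":26,"ty":4.1,"tz":3.5,"wx":0,"wy":0,"wz":0,"claw":0.2},{"tx":26.3,"ty":4.1,"tz":6,"wx":0,"wy":0,"wz":0,"claw":0.2},{"tx":26.3,"ty":4.1,"tz":8,"wx":0,"wy":0,"wz":0,"claw":0.2},{"tx":26.3,"ty":4.1,"tz":8,"wx":0,"wy":0,"wz":0,"claw":0.2}]'
python3 - <<'E'
from h import *
plan([.637,.166,.134])
n="side"; im,d=vision.get_image(n); cv2.imwrite("pics/s7.png",cv2.resize(im[120:300,180:380],None,fx=4,fy=3.3,interpolation=cv2.INTER_CUBIC))
E
```

```text
clock: 18.87
position: [0.6347, 0.1636, 0.1493]
ee_rot: [-2.259, -2.178, 0.013]
force: [-1.2, -1.3, -2.4]
width: 0.432
t 18.87 pos [0.6347 0.1636 0.1493] yaw -2.07 j5-7 [ 0.44  1.09 -0.72] F [-1.2 -1.3 -2.4] w 0.432
shift cm [0.25 0.23 1.53] turn [-0.5  0.2  0. ]
```

View pics/s7.png

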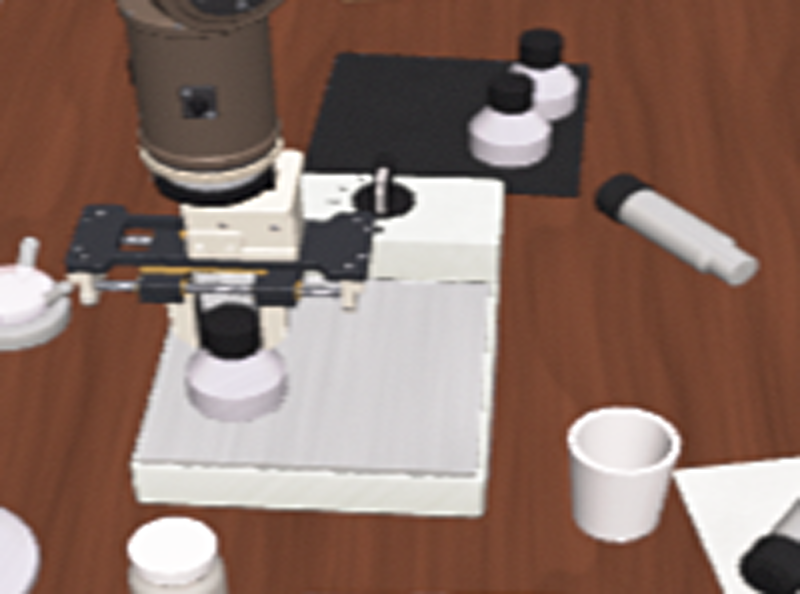

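The flask hangs over the far left quarter of the platform, inside the edges. Lowering.

```bash
python3 -m handwheel '[{"tx":0,"ty":0,"tz":0,"wx":0,"wy":0,"wz":0,"claw":0.2},{"tx":0,"ty":0,"tz":0.4,"wx":0,"wy":0,"wz":0,"claw":0.2},{"tx":0,"ty":0,"tz":0.8,"wx":0,"wy":0,"wz":0,"claw":0.2},{"tx":0,"ty":0,"tz":1,"wx":0,"wy":0,"wz":0,"claw":0.2},{"tx":0,"ty":0,"tz":1,"wx":0,"wy":0,"wz":0,"claw":0.2}]'; python3 -c "
from h import *
plan([.637,.166,.134])"
```

```text
clock: 19.33
position: [0.6379, 0.1644, 0.1442]
ee_rot: [2.263, 2.179, -0.0]
force: [0.1, -0.2, -3.2]
width: 0.432
t 19.33 pos [0.6379 0.1644 0.1442] yaw -2.18 j5-7 [ 0.44  1.08 -0.73] F [ 0.1 -0.2 -3.2] w 0.432
shift cm [ 0.16 -0.1   1.02] turn [-0.  0.  0.]
```

```bash
python3 -m handwheel '[{"tx":0,"ty":0,"tz":0.3,"wx":0,"wy":0,"wz":0,"claw":0.2},{"tx":0,"ty":0,"tz":0.6,"wx":0,"wy":0,"wz":0,"claw":0.2},{"tx":0,"ty":0,"tz":0.8,"wx":0,"wy":0,"wz":0,"claw":0.2},{"tx":0,"ty":0,"tz":0.95,"wx":0,"wy":0,"wz":0,"claw":0.2},{"tx":0,"ty":0,"tz":1.05,"wx":0,"wy":0,"wz":0,"claw":0.2},{"tx":0,"ty":0,"tz":1.05,"wx":0,"wy":0,"wz":0,"claw":0.2}]'; python3 -c "
from h import *
plan([.637,.166,.134])"
```

```text
clock: 19.83
position: [0.6379, 0.1649, 0.1339]
ee_rot: [-2.263, -2.179, 0.0]
force: [0.4, -0.3, -0.1]
width: 0.433
t 19.83 pos [0.6379 0.1649 0.1339] yaw -2.15 j5-7 [ 0.45  1.06 -0.74] F [ 0.4 -0.3 -0.1] w 0.433
shift cm [ 0.11 -0.1  -0.01] turn [-0.  0.  0.]
```

Weight off the wrist: in contact. I'll release, lift and head for the second flask.

```bash
python3 -m handwheel '[{"tx":0,"ty":0,"tz":0.05,"wx":0,"wy":0,"wz":0,"claw":0.2},{"tx":0,"ty":0,"tz":0.05,"wx":0,"wy":0,"wz":0,"claw":0.65},{"tx":0,"ty":0,"tz":0.05,"wx":0,"wy":0,"wz":0,"claw":0.65},{"tx":0,"ty":0,"tz":0.05,"wx":0,"wy":0,"wz":0,"claw":0.65},{"tx":0,"ty":0,"tz":0.05,"wx":0,"wy":0,"wz":0,"claw":0.65},{"tx":0,"ty":0,"tz":-2,"wx":0,"wy":0,"wz":0,"claw":0.65},{"tx":0,"ty":0,"tz":-5,"wx":0,"wy":0,"wz":0,"claw":0.65},{"tx":-1,"ty":0,"tz":-8,"wx":0,"wy":0,"wz":0,"claw":0.65},{"tx":-4,"ty":-1,"tz":-10,"wx":0,"wy":0,"wz":0,"claw":0.65},{"tx":-7.5,"ty":-3,"tz":-10,"wx":0,"wy":0,"wz":0,"claw":0.65},{"tx":-11,"ty":-5,"tz":-10,"wx":0,"wy":0,"wz":0,"claw":0.65},{"tx":-14.5,"ty":-6.5,"tz":-10,"wx":0,"wy":0,"wz":0,"claw":0.65}]'
cat > look.py <<'E'
from h import *
import sys
tag=sys.argv[1]
for n in("side","top"):
    im,d=vision.get_image(n); cv2.imwrite(f"pics/{n}{tag}.png",im); P=cloud(n,d); np.save(n+".npy",P)
    for l in("flask_a",):
        for r,p in cutcloud(l,n,P):
            z=np.percentile(p[:,2],98); q=p[p[:,2]>z-.008]
            print(n,l,round(r['score'],2),np.round(r['uv']),"ztop",z.round(4),"c",np.round(circ(q)[0],4),round(circ(q)[1],4))
E
python3 look.py 8; python3 -c "
from h import *
plan([.4455,-.2755,.16])"
```

```text
clock: 20.83
position: [0.5662, 0.0214, 0.2341]
ee_rot: [2.262, 2.18, 0.0]
force: [0.4, 0.0, -0.2]
width: 0.65
side flask_a 0.91 [239. 236.] ztop 0.149 c [0.6386 0.1731] 0.0182
side flask_a 0.82 [317. 140.] ztop 0.095 c [ 0.4229 -0.3484] 0.0166
side flask_a 0.74 [307. 160.] ztop 0.0948 c [ 0.446  -0.2679] 0.0184
top flask_a 0.72 [224. 165.] ztop 0.149 c [0.6364 0.1638] 0.0201
top flask_a 0.58 [408. 251.] ztop 0.0954 c [ 0.4431 -0.2759] 0.0198
top flask_a 0.58 [446. 265.] ztop 0.0956 c [ 0.417  -0.3573] 0.0201
t 21.03 pos [0.5675 0.021  0.234 ] yaw -2.32 j5-7 [ 0.32  1.14 -0.47] F [-0.3  0.3  0.3] w 0.649
shift cm [-30.11 -11.     7.41] turn [ 0.  0. -0.]
```

View pics/top8.png

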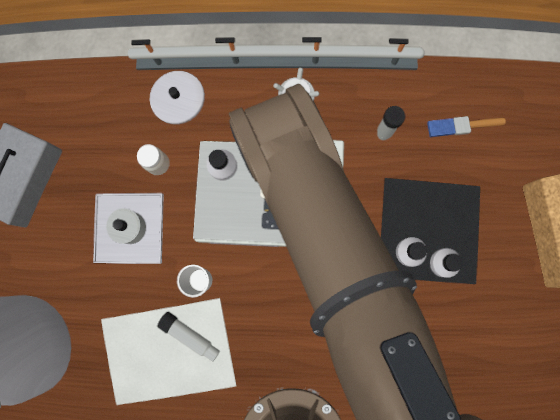

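View pics/side8.png

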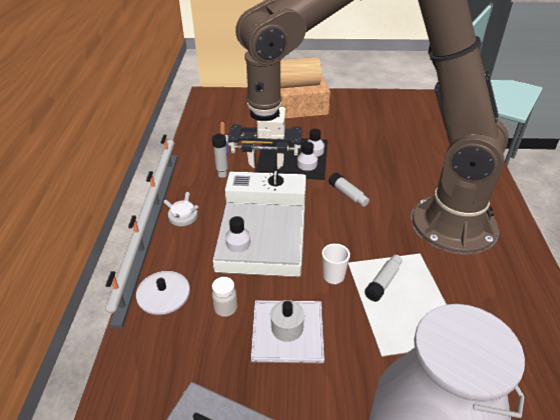

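Flask 1 stands on the platform (top (222,160)). The third flask has been knocked a few centimetres, to about (0.418,-0.357). The second is still at (0.445,-0.2755), so I'll take that one now.

```bash
python3 -m handwheel '[{"tx":-3.5,"ty":-1.3,"tz":0,"wx":0,"wy":0,"wz":0,"claw":0.65},{"tx":-7,"ty":-2.6,"tz":0,"wx":0,"wy":0,"wz":0,"claw":0.65},{"tx":-10.5,"ty":-3.9,"tz":0,"wx":0,"wy":0,"wz":0,"claw":0.65},{"tx":-14,"ty":-5.1,"tz":0,"wx":0,"wy":0,"wz":0,"claw":0.65},{"tx":-17.5,"ty":-6.4,"tz":0,"wx":0,"wy":0,"wz":0,"claw":0.65},{"tx":-21,"ty":-7.7,"tz":0,"wx":0,"wy":0,"wz":0,"claw":0.65},{"tx":-24.5,"ty":-9,"tz":1,"wx":0,"wy":0,"wz":0,"claw":0.65},{"tx":-28,"ty":-10.2,"tz":3,"wx":0,"wy":0,"wz":0,"claw":0.65},{"tx":-30,"ty":-11,"tz":6,"wx":0,"wy":0,"wz":0,"claw":0.65},{"tx":-30.1,"ty":-11,"tz":9,"wx":0,"wy":0,"wz":0,"claw":0.65},{"tx":-30.1,"ty":-11,"tz":9.5,"wx":0,"wy":0,"wz":0,"claw":0.65},{"tx":-30.1,"ty":-11,"tz":9.5,"wx":0,"wy":0,"wz":0,"claw":0.65}]'
python3 - <<'E'
from h import *
plan([.4455,-.2755,.079])
n="side"; im,d=vision.get_image(n); cv2.imwrite("pics/s9.png",cv2.resize(im[60:200,200:400],None,fx=4,fy=4,interpolation=cv2.INTER_CUBIC))
E
```

```text
clock: 22.03
position: [0.4465, -0.2723, 0.1374]
ee_rot: [-2.258, -2.179, -0.001]
force: [-0.0, 1.3, 0.2]
width: 0.645
t 22.03 pos [ 0.4465 -0.2723  0.1374] yaw -2.02 j5-7 [0.35 0.89 0.07] F [-0.   1.3  0.2] w 0.645
shift cm [-0.34 -0.08  5.84] turn [-0.1 -0.2 -0. ]
```

View pics/s9.png

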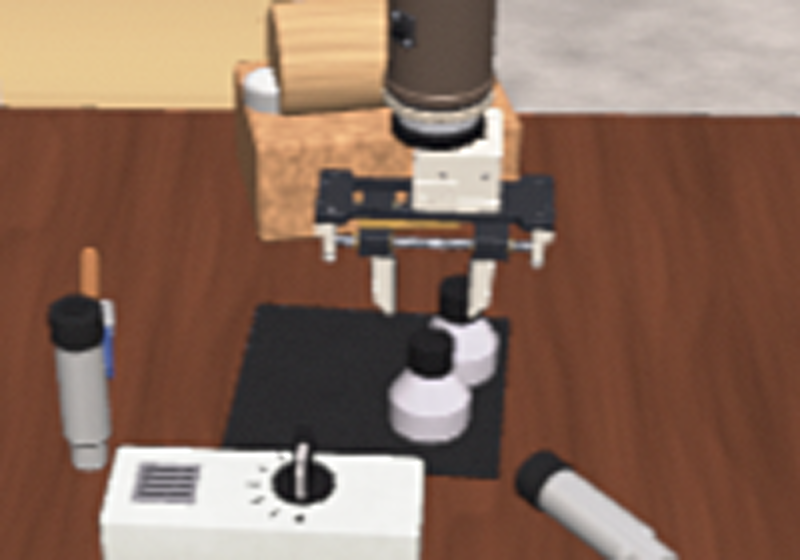

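```bash
python3 -m handwheel '[{"tx":-0.1,"ty":-0.1,"tz":1.5,"wx":0,"wy":0,"wz":0,"claw":0.65},{"tx":-0.1,"ty":-0.1,"tz":3,"wx":0,"wy":0,"wz":0,"claw":0.65},{"tx":-0.1,"ty":-0.1,"tz":4.5,"wx":0,"wy":0,"wz":0,"claw":0.65},{"tx":-0.1,"ty":-0.1,"tz":5.5,"wx":0,"wy":0,"wz":0,"claw":0.65},{"tx":-0.1,"ty":-0.1,"tz":5.7,"wx":0,"wy":0,"wz":0,"claw":0.65},{"tx":-0.1,"ty":-0.1,"tz":5.7,"wx":0,"wy":0,"wz":0,"claw":0.65},{"tx":-0.1,"ty":-0.1,"tz":5.7,"wx":0,"wy":0,"wz":0,"claw":0.2},{"tx":-0.1,"ty":-0.1,"tz":5.7,"wx":0,"wy":0,"wz":0,"claw":0.2},{"tx":-0.1,"ty":-0.1,"tz":5.7,"wx":0,"wy":0,"wz":0,"claw":0.2},{"tx":-0.1,"ty":-0.1,"tz":5.7,"wx":0,"wy":0,"wz":0,"claw":0.2},{"tx":-0.1,"ty":-0.1,"tz":5.7,"wx":0,"wy":0,"wz":0,"claw":0.2},{"tx":-0.1,"ty":-0.1,"tz":5.7,"wx":0,"wy":0,"wz":0,"claw":0.2}]' 20; python3 -m handwheel '[{"tx":0,"ty":0,"tz":0,"wx":0,"wy":0,"wz":0,"claw":0.2},{"tx":0,"ty":0,"tz":0,"wx":0,"wy":0,"wz":0,"claw":0.2}]'
python3 - <<'E'
from h import *
plan([.523,.166,.235])
E
```

```text
clock: 23.08
position: [0.4455, -0.2755, 0.0823]
ee_rot: [2.263, 2.178, -0.0]
force: [-1.6, 1.2, 6.7]
width: 0.427
clock: 23.25
position: [0.4454, -0.2755, 0.0823]
ee_rot: [2.263, 2.178, -0.0]
force: [-1.9, 1.1, 6.0]
width: 0.431
t 23.25 pos [ 0.4454 -0.2755  0.0823] yaw -2.17 j5-7 [0.42 0.77 0.01] F [-1.9  1.1  6. ] w 0.431
shift cm [ 44.4    6.08 -15.29] turn [ 0.  0. -0.]
```

```bash
python3 -m handwheel '[{"tx":0,"ty":0,"tz":-1,"wx":0,"wy":0,"wz":0,"claw":0.2},{"tx":0,"ty":0,"tz":-3,"wx":0,"wy":0,"wz":0,"claw":0.2},{"tx":0,"ty":0,"tz":-6,"wx":0,"wy":0,"wz":0,"claw":0.2},{"tx":0,"ty":0,"tz":-9,"wx":0,"wy":0,"wz":0,"claw":0.2},{"tx":0,"ty":0,"tz":-12,"wx":0,"wy":0,"wz":0,"claw":0.2},{"tx":1.5,"ty":0.2,"tz":-14.5,"wx":0,"wy":0,"wz":0,"claw":0.2},{"tx":4,"ty":0.6,"tz":-15.5,"wx":0,"wy":0,"wz":0,"claw":0.2},{"tx":7,"ty":1,"tz":-15.5,"wx":0,"wy":0,"wz":0,"claw":0.2},{"tx":10,"ty":1.4,"tz":-15.5,"wx":0,"wy":0,"wz":0,"claw":0.2},{"tx":13,"ty":1.8,"tz":-15.5,"wx":0,"wy":0,"wz":0,"claw":0.2},{"tx":16,"ty":2.2,"tz":-15.5,"wx":0,"wy":0,"wz":0,"claw":0.2},{"tx":19,"ty":2.6,"tz":-15.5,"wx":0,"wy":0,"wz":0,"claw":0.2}]'
python3 - <<'E'
from h import *
plan([.523,.166,.235])
E
```

```text
clock: 24.25
position: [0.4781, -0.0849, 0.2373]
ee_rot: [2.263, 2.179, -0.0]
force: [1.0, -0.0, -2.3]
width: 0.43
t 24.25 pos [ 0.4781 -0.0849  0.2373] yaw -2.16 j5-7 [ 0.24  1.07 -0.22] F [ 1.  -0.  -2.3] w 0.43
shift cm [25.24  3.54  0.22] turn [ 0.  0. -0.]
```

```bash
python3 -m handwheel '[{"tx":3,"ty":0.4,"tz":0,"wx":0,"wy":0,"wz":0,"claw":0.2},{"tx":6,"ty":0.8,"tz":0,"wx":0,"wy":0,"wz":0,"claw":0.2},{"tx":9,"ty":1.3,"tz":0,"wx":0,"wy":0,"wz":0,"claw":0.2},{"tx":12,"ty":1.7,"tz":0,"wx":0,"wy":0,"wz":0,"claw":0.2},{"tx":15,"ty":2.1,"tz":0,"wx":0,"wy":0,"wz":0,"claw":0.2},{"tx":18,"ty":2.5,"tz":0,"wx":0,"wy":0,"wz":0,"claw":0.2},{"tx":21,"ty":3,"tz":0,"wx":0,"wy":0,"wz":0,"claw":0.2},{"tx":24,"ty":3.4,"tz":1.5,"wx":0,"wy":0,"wz":0,"claw":0.2},{"tx":25.2,"ty":3.4,"tz":3.5,"wx":0,"wy":0,"wz":0,"claw":0.2},{"tx":25.2,"ty":3.4,"tz":6,"wx":0,"wy":0,"wz":0,"claw":0.2},{"tx":25.2,"ty":3.4,"tz":8,"wx":0,"wy":0,"wz":0,"claw":0.2},{"tx":25.2,"ty":3.4,"tz":8,"wx":0,"wy":0,"wz":0,"claw":0.2}]'; python3 -m handwheel '[{"tx":0,"ty":0,"tz":0,"wx":0,"wy":0,"wz":0,"claw":0.2},{"tx":0,"ty":0,"tz":0.4,"wx":0,"wy":0,"wz":0,"claw":0.2},{"tx":0,"ty":0,"tz":0.8,"wx":0,"wy":0,"wz":0,"claw":0.2},{"tx":0,"ty":0,"tz":1,"wx":0,"wy":0,"wz":0,"claw":0.2},{"tx":0,"ty":0,"tz":1,"wx":0,"wy":0,"wz":0,"claw":0.2}]'
python3 - <<'E'
from h import *
plan([.523,.166,.1363])
n="side"; im,d=vision.get_image(n); cv2.imwrite("pics/s10.png",cv2.resize(im[120:300,180:380],None,fx=4,fy=3.3,interpolation=cv2.INTER_CUBIC))
E
```

```text
clock: 25.25
position: [0.5195, 0.1631, 0.1534]
ee_rot: [-2.26, -2.178, 0.009]
force: [-0.2, -0.4, -1.8]
width: 0.431
clock: 25.67
position: [0.522, 0.1639, 0.147]
ee_rot: [2.263, 2.178, 0.0]
force: [0.4, -0.3, -1.8]
width: 0.432
t 25.67 pos [0.522  0.1639 0.147 ] yaw -2.19 j5-7 [ 0.42  0.95 -0.84] F [ 0.4 -0.3 -1.8] w 0.432
shift cm [0.21 0.09 1.07] turn [ 0.  0. -0.]
```

View pics/s10.png

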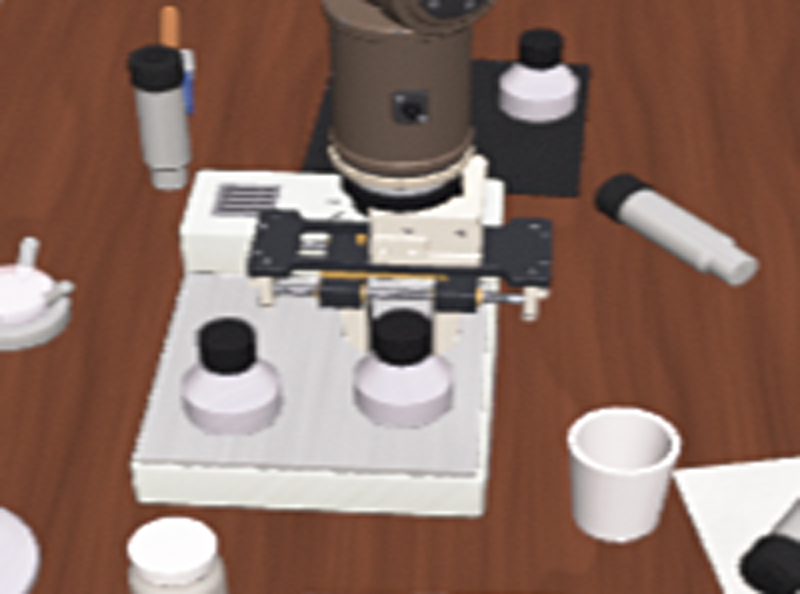

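```bash
python3 -m handwheel '[{"tx":0,"ty":0,"tz":0.3,"wx":0,"wy":0,"wz":0,"claw":0.2},{"tx":0,"ty":0,"tz":0.6,"wx":0,"wy":0,"wz":0,"claw":0.2},{"tx":0,"ty":0,"tz":0.8,"wx":0,"wy":0,"wz":0,"claw":0.2},{"tx":0,"ty":0,"tz":0.95,"wx":0,"wy":0,"wz":0,"claw":0.2},{"tx":0,"ty":0,"tz":1.05,"wx":0,"wy":0,"wz":0,"claw":0.2},{"tx":0,"ty":0,"tz":1.1,"wx":0,"wy":0,"wz":0,"claw":0.2},{"tx":0,"ty":0,"tz":1.1,"wx":0,"wy":0,"wz":0,"claw":0.2}]'; python3 -c "
from h import *
plan([.523,.166,.1363])"
```

```text
clock: 26.3
position: [0.5217, 0.1643, 0.1364]
ee_rot: [2.262, 2.179, -0.0]
force: [-3.6, -1.4, 6.9]
width: 0.427
t 26.3 pos [0.5217 0.1643 0.1364] yaw -2.14 j5-7 [ 0.44  0.93 -0.85] F [-3.6 -1.4  6.9] w 0.427
shift cm [0.17 0.12 0.01] turn [ 0.  0. -0.]
```

Contact. I'll release, lift and go for the third flask.

```bash
python3 -m handwheel '[{"tx":0,"ty":0,"tz":-0.03,"wx":0,"wy":0,"wz":0,"claw":0.2},{"tx":0,"ty":0,"tz":-0.03,"wx":0,"wy":0,"wz":0,"claw":0.65},{"tx":0,"ty":0,"tz":-0.03,"wx":0,"wy":0,"wz":0,"claw":0.65},{"tx":0,"ty":0,"tz":-0.03,"wx":0,"wy":0,"wz":0,"claw":0.65},{"tx":0,"ty":0,"tz":-0.03,"wx":0,"wy":0,"wz":0,"claw":0.65},{"tx":0,"ty":0,"tz":-2,"wx":0,"wy":0,"wz":0,"claw":0.65},{"tx":0,"ty":0,"tz":-5,"wx":0,"wy":0,"wz":0,"claw":0.65},{"tx":-1,"ty":0,"tz":-8,"wx":0,"wy":0,"wz":0,"claw":0.65},{"tx":-4,"ty":-0.5,"tz":-10,"wx":0,"wy":0,"wz":0,"claw":0.65},{"tx":-7.5,"ty":-1,"tz":-10,"wx":0,"wy":0,"wz":0,"claw":0.65},{"tx":-11,"ty":-1.5,"tz":-10,"wx":0,"wy":0,"wz":0,"claw":0.65},{"tx":-14.5,"ty":-2,"tz":-10,"wx":0,"wy":0,"wz":0,"claw":0.65}]'; python3 look.py 11;  python3 -c "
from h import *
plan([.4185,-.3573,.137])"
```

```text
clock: 27.3
position: [0.4962, 0.0188, 0.2362]
ee_rot: [2.261, 2.179, 0.001]
force: [0.4, 0.1, -0.1]
width: 0.651
side flask_a 0.85 [278. 234.] ztop 0.149 c [0.5204 0.1682] 0.0209
side flask_a 0.82 [236. 236.] ztop 0.1499 c [0.6375 0.1729] 0.0195
side flask_a 0.58 [317. 152.] ztop 0.0342 c [ 0.4155 -0.3177] 0.0072
top flask_a 0.78 [219. 216.] ztop 0.1489 c [0.5187 0.1616] 0.0201
top flask_a 0.66 [218. 162.] ztop 0.1485 c [0.6367 0.1637] 0.02
top flask_a 0.65 [448. 264.] ztop 0.0954 c [ 0.4174 -0.3574] 0.0199
t 27.5 pos [0.4964 0.0189 0.2357] yaw -2.33 j5-7 [ 0.27  1.08 -0.46] F [0.8 0.8 0.4] w 0.649
shift cm [-37.9   -6.26   9.88] turn [ 0.  0. -0.]
```

View pics/side11.png

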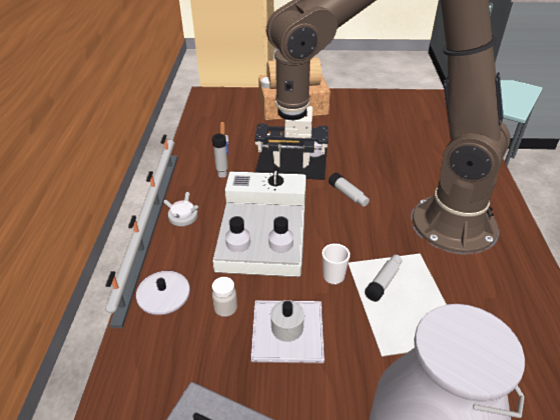

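View pics/top11.png

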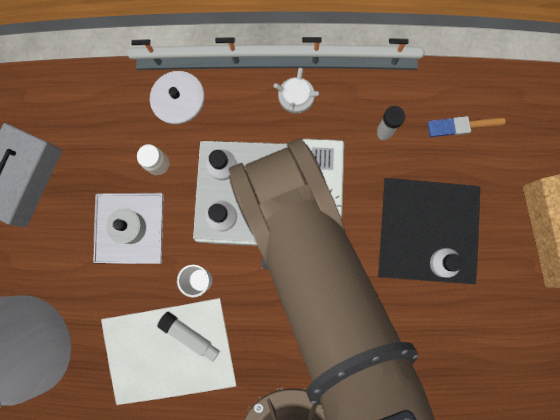

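Two flasks are upright on the platform (top (218,159) and (218,214)), and the third is at (448,264). Going for it.

```bash
python3 -m handwheel '[{"tx":-4,"ty":-0.6,"tz":0,"wx":0,"wy":0,"wz":0,"claw":0.65},{"tx":-8,"ty":-1.3,"tz":0,"wx":0,"wy":0,"wz":0,"claw":0.65},{"tx":-12,"ty":-2,"tz":0,"wx":0,"wy":0,"wz":0,"claw":0.65},{"tx":-16,"ty":-2.6,"tz":0,"wx":0,"wy":0,"wz":0,"claw":0.65},{"tx":-20,"ty":-3.3,"tz":0,"wx":0,"wy":0,"wz":0,"claw":0.65},{"tx":-24,"ty":-4,"tz":0,"wx":0,"wy":0,"wz":0,"claw":0.65},{"tx":-28,"ty":-4.6,"tz":0,"wx":0,"wy":0,"wz":0,"claw":0.65},{"tx":-32,"ty":-5.3,"tz":2,"wx":0,"wy":0,"wz":0,"claw":0.65},{"tx":-35.5,"ty":-6,"tz":5,"wx":0,"wy":0,"wz":0,"claw":0.65},{"tx":-37.9,"ty":-6.2,"tz":8,"wx":0,"wy":0,"wz":0,"claw":0.65},{"tx":-37.9,"ty":-6.2,"tz":9.8,"wx":0,"wy":0,"wz":0,"claw":0.65},{"tx":-37.9,"ty":-6.2,"tz":9.8,"wx":0,"wy":0,"wz":0,"claw":0.65}]';  python3 -m handwheel '[{"tx":0,"ty":0,"tz":0,"wx":0,"wy":0,"wz":0,"claw":0.65},{"tx":0,"ty":0,"tz":0,"wx":0,"wy":0,"wz":0,"claw":0.65}]';python3 - <<'E'
from h import *
plan([.4195,-.3575,.080])
n="side"; im,d=vision.get_image(n); cv2.imwrite("pics/s12.png",cv2.resize(im[60:200,200:400],None,fx=4,fy=4,interpolation=cv2.INTER_CUBIC))
E
```

```text
clock: 28.5
position: [0.4182, -0.356, 0.1332]
ee_rot: [-2.26, -2.173, 0.001]
force: [-0.4, 1.1, 1.0]
width: 0.646
clock: 28.67
position: [0.4223, -0.3545, 0.1391]
ee_rot: [2.258, 2.182, 0.002]
force: [0.4, -0.0, 0.2]
width: 0.65
t 28.67 pos [ 0.4223 -0.3545  0.1391] yaw -1.97 j5-7 [0.36 0.91 0.23] F [ 0.4 -0.   0.2] w 0.65
shift cm [-0.31 -0.29  5.91] turn [ 0.1 -0.   0. ]
```

View pics/s12.png

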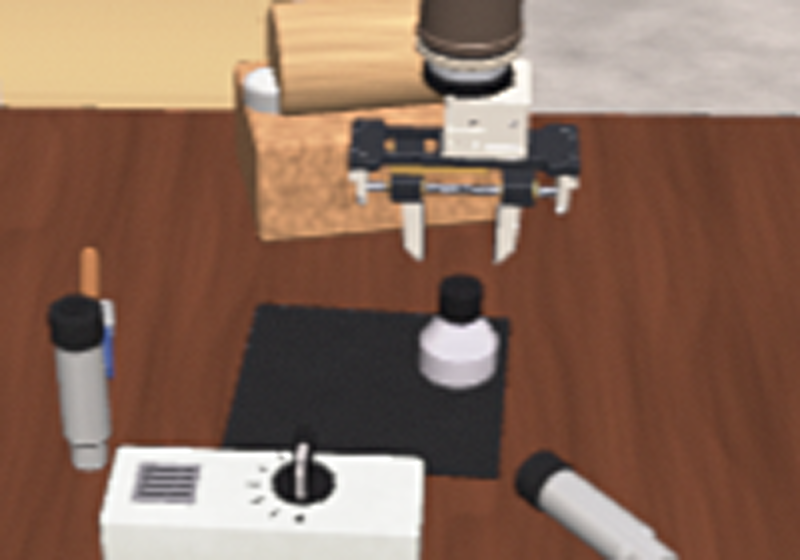

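```bash
python3 -m handwheel '[{"tx":-0.1,"ty":-0.1,"tz":1.5,"wx":0,"wy":0,"wz":0,"claw":0.65},{"tx":-0.1,"ty":-0.1,"tz":3,"wx":0,"wy":0,"wz":0,"claw":0.65},{"tx":-0.1,"ty":-0.1,"tz":4.5,"wx":0,"wy":0,"wz":0,"claw":0.65},{"tx":-0.1,"ty":-0.1,"tz":5.4,"wx":0,"wy":0,"wz":0,"claw":0.65},{"tx":-0.1,"ty":-0.1,"tz":5.6,"wx":0,"wy":0,"wz":0,"claw":0.65},{"tx":-0.1,"ty":-0.1,"tz":5.6,"wx":0,"wy":0,"wz":0,"claw":0.65},{"tx":-0.1,"ty":-0.1,"tz":5.6,"wx":0,"wy":0,"wz":0,"claw":0.2},{"tx":-0.1,"ty":-0.1,"tz":5.6,"wx":0,"wy":0,"wz":0,"claw":0.2},{"tx":-0.1,"ty":-0.1,"tz":5.6,"wx":0,"wy":0,"wz":0,"claw":0.2},{"tx":-0.1,"ty":-0.1,"tz":5.6,"wx":0,"wy":0,"wz":0,"claw":0.2},{"tx":-0.1,"ty":-0.1,"tz":5.6,"wx":0,"wy":0,"wz":0,"claw":0.2},{"tx":-0.1,"ty":-0.1,"tz":5.6,"wx":0,"wy":0,"wz":0,"claw":0.2}]' 20; python3 -m handwheel '[{"tx":0,"ty":0,"tz":0,"wx":0,"wy":0,"wz":0,"claw":0.2},{"tx":0,"ty":0,"tz":0,"wx":0,"wy":0,"wz":0,"claw":0.2}]'
python3 - <<'E'
from h import *
plan([.523,.053,.235])
E
```

```text
clock: 29.72
position: [0.4193, -0.3576, 0.0823]
ee_rot: [2.263, 2.178, -0.0]
force: [-1.6, 1.1, 5.8]
width: 0.431
clock: 29.88
position: [0.4192, -0.3576, 0.0823]
ee_rot: [2.263, 2.178, -0.0]
force: [-1.7, 0.6, 6.2]
width: 0.43
t 29.88 pos [ 0.4192 -0.3576  0.0823] yaw -2.17 j5-7 [0.42 0.8  0.18] F [-1.7  0.6  6.2] w 0.43
shift cm [ 41.42   8.82 -15.3 ] turn [ 0.  0. -0.]
```

```bash
python3 -m handwheel '[{"tx":0,"ty":0,"tz":-1,"wx":0,"wy":0,"wz":0,"claw":0.2},{"tx":0,"ty":0,"tz":-3,"wx":0,"wy":0,"wz":0,"claw":0.2},{"tx":0,"ty":0,"tz":-6,"wx":0,"wy":0,"wz":0,"claw":0.2},{"tx":0,"ty":0,"tz":-9,"wx":0,"wy":0,"wz":0,"claw":0.2},{"tx":0,"ty":0,"tz":-12,"wx":0,"wy":0,"wz":0,"claw":0.2},{"tx":1.5,"ty":0.5,"tz":-14.5,"wx":0,"wy":0,"wz":0,"claw":0.2},{"tx":4,"ty":1.4,"tz":-15.5,"wx":0,"wy":0,"wz":0,"claw":0.2},{"tx":7,"ty":2.4,"tz":-15.5,"wx":0,"wy":0,"wz":0,"claw":0.2},{"tx":10,"ty":3.4,"tz":-15.5,"wx":0,"wy":0,"wz":0,"claw":0.2},{"tx":13,"ty":4.5,"tz":-15.5,"wx":0,"wy":0,"wz":0,"claw":0.2},{"tx":16,"ty":5.5,"tz":-15.5,"wx":0,"wy":0,"wz":0,"claw":0.2},{"tx":19,"ty":6.5,"tz":-15.5,"wx":0,"wy":0,"wz":0,"claw":0.2}]'
python3 - <<'E'
from h import *
plan([.58,.056,.235])
E
```

```text
clock: 30.88
position: [0.4912, -0.1683, 0.2372]
ee_rot: [-2.263, -2.179, 0.0]
force: [0.0, -0.6, -2.9]
width: 0.429
t 30.88 pos [ 0.4912 -0.1683  0.2372] yaw -2.16 j5-7 [ 0.27  1.09 -0.07] F [ 0.  -0.6 -2.9] w 0.429
shift cm [22.75  8.03  0.21] turn [-0.  0.  0.]
```

```bash
python3 -m handwheel '[{"tx":3,"ty":1,"tz":-0.5,"wx":0,"wy":0,"wz":0,"claw":0.2},{"tx":6,"ty":2.1,"tz":-0.5,"wx":0,"wy":0,"wz":0,"claw":0.2},{"tx":9,"ty":3.2,"tz":-0.5,"wx":0,"wy":0,"wz":0,"claw":0.2},{"tx":12,"ty":4.2,"tz":-0.5,"wx":0,"wy":0,"wz":0,"claw":0.2},{"tx":15,"ty":5.3,"tz":-0.5,"wx":0,"wy":0,"wz":0,"claw":0.2},{"tx":18,"ty":6.4,"tz":-0.5,"wx":0,"wy":0,"wz":0,"claw":0.2},{"tx":20.5,"ty":7.2,"tz":-0.5,"wx":0,"wy":0,"wz":0,"claw":0.2},{"tx":22.3,"ty":7.9,"tz":0,"wx":0,"wy":0,"wz":0,"claw":0.2},{"tx":22.7,"ty":8,"tz":2,"wx":0,"wy":0,"wz":0,"claw":0.2},{"tx":22.7,"ty":8,"tz":5,"wx":0,"wy":0,"wz":0,"claw":0.2},{"tx":22.7,"ty":8,"tz":8,"wx":0,"wy":0,"wz":0,"claw":0.2},{"tx":22.7,"ty":8,"tz":8,"wx":0,"wy":0,"wz":0,"claw":0.2}]'; python3 -m handwheel '[{"tx":0,"ty":0,"tz":0,"wx":0,"wy":0,"wz":0,"claw":0.2},{"tx":0,"ty":0,"tz":0.4,"wx":0,"wy":0,"wz":0,"claw":0.2},{"tx":0,"ty":0,"tz":0.8,"wx":0,"wy":0,"wz":0,"claw":0.2},{"tx":0,"ty":0,"tz":1,"wx":0,"wy":0,"wz":0,"claw":0.2},{"tx":0,"ty":0,"tz":1,"wx":0,"wy":0,"wz":0,"claw":0.2}]'
python3 - <<'E'
from h import *
plan([.58,.056,.1363])
n="side"; im,d=vision.get_image(n); cv2.imwrite("pics/s13.png",cv2.resize(im[120:300,180:380],None,fx=4,fy=3.3,interpolation=cv2.INTER_CUBIC))
E
```

```text
clock: 31.88
position: [0.5762, 0.0527, 0.1517]
ee_rot: [-2.259, -2.176, 0.012]
force: [-1.2, -1.3, -3.3]
width: 0.43
clock: 32.3
position: [0.58, 0.0538, 0.1473]
ee_rot: [2.263, 2.178, 0.001]
force: [0.2, 0.7, -3.0]
width: 0.429
t 32.3 pos [0.58   0.0538 0.1473] yaw -2.18 j5-7 [ 0.42  0.99 -0.6 ] F [ 0.2  0.7 -3. ] w 0.429
shift cm [ 0.22 -0.01  1.1 ] turn [ 0.1  0.  -0. ]
```

View pics/s13.png

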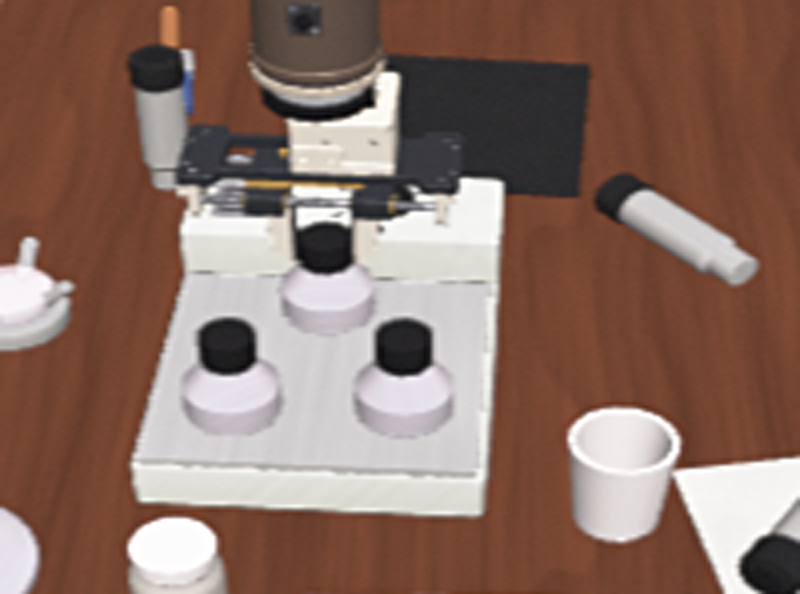

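The third flask hovers over the platform behind the other two. Lowering.

```bash
python3 -m handwheel '[{"tx":0.1,"ty":0,"tz":0.3,"wx":0,"wy":0,"wz":0,"claw":0.2},{"tx":0.1,"ty":0,"tz":0.6,"wx":0,"wy":0,"wz":0,"claw":0.2},{"tx":0.1,"ty":0,"tz":0.8,"wx":0,"wy":0,"wz":0,"claw":0.2},{"tx":0.1,"ty":0,"tz":0.95,"wx":0,"wy":0,"wz":0,"claw":0.2},{"tx":0.1,"ty":0,"tz":1.05,"wx":0,"wy":0,"wz":0,"claw":0.2},{"tx":0.1,"ty":0,"tz":1.1,"wx":0,"wy":0,"wz":0,"claw":0.2},{"tx":0.1,"ty":0,"tz":1.1,"wx":0,"wy":0,"wz":0,"claw":0.2}]'; python3 -c "
from h import *
plan([.58,.056,.1363])"
```

```text
clock: 32.93
position: [0.5796, 0.055, 0.1364]
ee_rot: [2.263, 2.179, -0.001]
force: [-3.1, -1.7, 5.9]
width: 0.432
t 32.93 pos [0.5796 0.055  0.1364] yaw -2.15 j5-7 [ 0.43  0.97 -0.61] F [-3.1 -1.7  5.9] w 0.432
shift cm [0.1  0.03 0.01] turn [-0.  0.  0.]
```

```bash
python3 -m handwheel '[{"tx":0,"ty":0,"tz":-0.03,"wx":0,"wy":0,"wz":0,"claw":0.2},{"tx":0,"ty":0,"tz":-0.03,"wx":0,"wy":0,"wz":0,"claw":0.65},{"tx":0,"ty":0,"tz":-0.03,"wx":0,"wy":0,"wz":0,"claw":0.65},{"tx":0,"ty":0,"tz":-0.03,"wx":0,"wy":0,"wz":0,"claw":0.65},{"tx":0,"ty":0,"tz":-0.03,"wx":0,"wy":0,"wz":0,"claw":0.65},{"tx":0,"ty":0,"tz":-2,"wx":0,"wy":0,"wz":0,"claw":0.65},{"tx":0,"ty":0,"tz":-5,"wx":0,"wy":0,"wz":0,"claw":0.65},{"tx":-2,"ty":0,"tz":-8.5,"wx":0,"wy":0,"wz":0,"claw":0.6},{"tx":-6,"ty":-0.5,"tz":-10,"wx":0,"wy":0,"wz":0,"claw":0.6},{"tx":-10,"ty":-1,"tz":-10,"wx":0,"wy":0,"wz":0,"claw":0.6},{"tx":-14,"ty":-1.5,"tz":-10,"wx":0,"wy":0,"wz":0,"claw":0.6},{"tx":-18,"ty":-2,"tz":-10,"wx":0,"wy":0,"wz":0,"claw":0.6}]'; python3 -m handwheel '[{"tx":-4,"ty":-0.5,"tz":0,"wx":0,"wy":0,"wz":0,"claw":0.6},{"tx":-6,"ty":-0.5,"tz":0,"wx":0,"wy":0,"wz":0,"claw":0.6},{"tx":-6,"ty":-0.5,"tz":0,"wx":0,"wy":0,"wz":0,"claw":0.6}]'; python3 look.py 14;  python3 - <<'E'
from h import *
for n in("top","side"):
    P=np.load(n+".npy")
    def s(lo,hi,zl,zh):
        return P[(P[...,0]>lo[0])&(P[...,0]<hi[0])&(P[...,1]>lo[1])&(P[...,1]<hi[1])&(P[...,2]>zl)&(P[...,2]<zh)]
    p=s((.5,-.1),(.6,-.02),.131,.15); print(n,[np.round(a,4) for a in cv2.minAreaRect(p[:,:2].astype(np.float32))])
    print("pot",circ(s((.4,.3),(.6,.5),.085,.11)),circ(s((.4,.3),(.6,.5),.055,.075)))
plan([.5443,-.0612,.2],-2.2)
E
```

```text
clock: 33.93
position: [0.5528, -0.126, 0.2363]
ee_rot: [2.262, 2.179, 0.001]
force: [0.4, 0.1, 0.6]
width: 0.596
clock: 34.18
position: [0.5446, -0.1911, 0.2351]
ee_rot: [2.272, 2.168, -0.004]
force: [0.3, 0.2, -0.7]
width: 0.6
side flask_a 0.96 [238. 236.] ztop 0.1493 c [0.6386 0.1732] 0.0182
side flask_a 0.9 [279. 237.] ztop 0.1493 c [0.521  0.1674] 0.0192
side flask_a 0.71 [263. 209.] ztop 0.1493 c [0.5789 0.0605] 0.0202
top flask_a 0.9 [220. 163.] ztop 0.1486 c [0.6366 0.1639] 0.0201
top flask_a 0.85 [221. 218.] ztop 0.149 c [0.5181 0.1613] 0.0201
top [array([ 0.5413, -0.0616]), array([0.0135, 0.0471]), np.float64(0.888)]
pot ((0.49644774198532104, 0.3964783251285553), 0.013833403587341309) ((0.49574893712997437, 0.39650028944015503), 0.0421891026198864)
side [array([ 0.5447, -0.0578]), array([0.0539, 0.0141]), np.float64(86.9865)]
pot ((0.4954586625099182, 0.40048396587371826), 0.014913852326571941) ((0.4986777603626251, 0.3994888663291931), 0.0427163802087307)
t 34.38 pos [ 0.5461 -0.1825  0.2359] yaw -2.06 j5-7 [ 0.32  1.15 -0.1 ] F [-0.1  1.1  0.4] w 0.602
shift cm [12.11 -0.61  3.59] turn [ 0.  -0.   0.1]
```

View pics/top14.png

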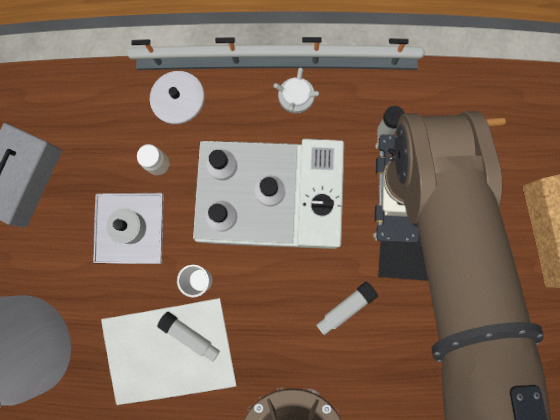

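View pics/side14.png

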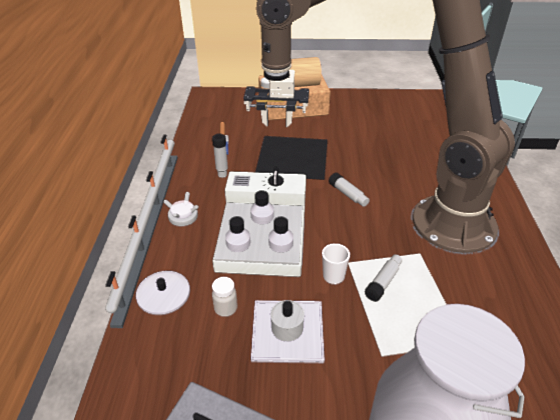

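The mat is empty. All three flasks stand inside the platform edges, the pot is in the tray, and the knob is still at Off. Next is the selector.

```bash
python3 -m handwheel '[{"tx":3,"ty":-0.2,"tz":0.5,"wx":0,"wy":0,"wz":0,"claw":0.5},{"tx":6,"ty":-0.3,"tz":1.5,"wx":0,"wy":0,"wz":0,"claw":0.5},{"tx":9,"ty":-0.5,"tz":2.5,"wx":0,"wy":0,"wz":0,"claw":0.5},{"tx":11,"ty":-0.6,"tz":3.5,"wx":0,"wy":0,"wz":0,"claw":0.5},{"tx":12.1,"ty":-0.6,"tz":3.5,"wx":0,"wy":0,"wz":0,"claw":0.5},{"tx":12.1,"ty":-0.6,"tz":3.5,"wx":0,"wy":0,"wz":0,"claw":0.5},{"tx":12.1,"ty":-0.6,"tz":3.5,"wx":0,"wy":0,"wz":0,"claw":0.5}]'
python3 - <<'E'
from h import *
plan([.5443,-.0612,.128],-2.2)
E
```

```text
clock: 34.97
position: [0.5448, -0.0625, 0.2013]
ee_rot: [2.26, 2.181, 0.0]
force: [0.4, -0.1, -0.2]
width: 0.5
t 34.97 pos [ 0.5448 -0.0625  0.2013] yaw -2.05 j5-7 [ 0.34  1.05 -0.34] F [ 0.4 -0.1 -0.2] w 0.5
shift cm [ 0.13 -0.06  7.33] turn [0.  0.  0.2]
```

```bash
python3 -m handwheel '[{"tx":0.1,"ty":0,"tz":1.5,"wx":0,"wy":0,"wz":0,"claw":0.5},{"tx":0.1,"ty":0,"tz":3,"wx":0,"wy":0,"wz":0,"claw":0.5},{"tx":0.1,"ty":0,"tz":4.5,"wx":0,"wy":0,"wz":0,"claw":0.5},{"tx":0.1,"ty":0,"tz":6,"wx":0,"wy":0,"wz":0,"claw":0.5},{"tx":0.1,"ty":0,"tz":7,"wx":0,"wy":0,"wz":0,"claw":0.5},{"tx":0.1,"ty":0,"tz":7.2,"wx":0,"wy":0,"wz":0,"claw":0.5},{"tx":0.1,"ty":0,"tz":7.2,"wx":0,"wy":0,"wz":0,"claw":0.5},{"tx":0.1,"ty":0,"tz":7.2,"wx":0,"wy":0,"wz":0,"claw":0},{"tx":0.1,"ty":0,"tz":7.2,"wx":0,"wy":0,"wz":0,"claw":0},{"tx":0.1,"ty":0,"tz":7.2,"wx":0,"wy":0,"wz":0,"claw":0},{"tx":0.1,"ty":0,"tz":7.2,"wx":0,"wy":0,"wz":0,"claw":0},{"tx":0.1,"ty":0,"tz":7.2,"wx":0,"wy":0,"wz":0,"claw":0}]' 15; python3 -m handwheel '[{"tx":0,"ty":0,"tz":0,"wx":0,"wy":0,"wz":0,"claw":0},{"tx":0,"ty":0,"tz":0,"wx":0,"wy":0,"wz":0,"claw":0},{"tx":0,"ty":0,"tz":0,"wx":0,"wy":0,"wz":0,"claw":0},{"tx":0,"ty":0,"tz":0,"wx":0,"wy":0,"wz":0,"claw":0}]' 25
python3 - <<'E'
from h import *
plan([.5443,-.0612,.128],-122.2)
print(sensors.observe()['ft_torque'])
E
```

```text
clock: 35.97
position: [0.5446, -0.0618, 0.1291]
ee_rot: [2.262, 2.179, 0.0]
force: [1.0, -0.3, -0.9]
width: 0.189
clock: 36.3
position: [0.5443, -0.0619, 0.129]
ee_rot: [2.263, 2.179, -0.0]
force: [-2.8, -0.3, 6.4]
width: 0.149
t 36.3 pos [ 0.5443 -0.0619  0.129 ] yaw -2.16 j5-7 [ 0.42  0.91 -0.41] F [-2.8 -0.3  6.4] w 0.149
shift cm [ 0.07 -0.    0.1 ] turn [  0.   0. 120.]
[-0.1026203   0.45237631  0.02416494]
```

Gripped. I'll turn 120° clockwise, which is positive about tool z, in two calls.

```bash
python3 -m handwheel '[{"tx":0.05,"ty":0,"tz":0,"wx":0,"wy":0,"wz":6,"claw":0},{"tx":0.05,"ty":0,"tz":0,"wx":0,"wy":0,"wz":12,"claw":0},{"tx":0.05,"ty":0,"tz":0,"wx":0,"wy":0,"wz":18,"claw":0},{"tx":0.05,"ty":0,"tz":0,"wx":0,"wy":0,"wz":24,"claw":0},{"tx":0.05,"ty":0,"tz":0,"wx":0,"wy":0,"wz":30,"claw":0},{"tx":0.05,"ty":0,"tz":0,"wx":0,"wy":0,"wz":36,"claw":0},{"tx":0.05,"ty":0,"tz":0,"wx":0,"wy":0,"wz":42,"claw":0},{"tx":0.05,"ty":0,"tz":0,"wx":0,"wy":0,"wz":48,"claw":0},{"tx":0.05,"ty":0,"tz":0,"wx":0,"wy":0,"wz":54,"claw":0},{"tx":0.05,"ty":0,"tz":0,"wx":0,"wy":0,"wz":60,"claw":0},{"tx":0.05,"ty":0,"tz":0,"wx":0,"wy":0,"wz":60,"claw":0},{"tx":0.05,"ty":0,"tz":0,"wx":0,"wy":0,"wz":60,"claw":0}]' 25
python3 - <<'E'
from h import *
plan([.5443,-.0612,.129],-122.2)
print(sensors.observe()['ft_torque'])
E
```

```text
clock: 37.3
position: [0.5436, -0.0614, 0.129]
ee_rot: [3.049, 0.755, -0.002]
force: [-5.1, -0.0, 8.0]
width: 0.145
t 37.3 pos [ 0.5436 -0.0614  0.129 ] yaw -62.19 j5-7 [ 0.25  0.86 -1.31] F [-5.1 -0.   8. ] w 0.145
shift cm [ 0.07  0.02 -0.  ] turn [ 0.   0.1 60. ]
[-0.07824786  1.13013913 -0.02459846]
```

```bash
python3 -m handwheel '[{"tx":0,"ty":0,"tz":0,"wx":0,"wy":0,"wz":6,"claw":0},{"tx":0,"ty":0,"tz":0,"wx":0,"wy":0,"wz":12,"claw":0},{"tx":0,"ty":0,"tz":0,"wx":0,"wy":0,"wz":18,"claw":0},{"tx":0,"ty":0,"tz":0,"wx":0,"wy":0,"wz":24,"claw":0},{"tx":0,"ty":0,"tz":0,"wx":0,"wy":0,"wz":30,"claw":0},{"tx":0,"ty":0,"tz":0,"wx":0,"wy":0,"wz":36,"claw":0},{"tx":0,"ty":0,"tz":0,"wx":0,"wy":0,"wz":42,"claw":0},{"tx":0,"ty":0,"tz":0,"wx":0,"wy":0,"wz":48,"claw":0},{"tx":0,"ty":0,"tz":0,"wx":0,"wy":0,"wz":54,"claw":0},{"tx":0,"ty":0,"tz":0,"wx":0,"wy":0,"wz":60,"claw":0},{"tx":0,"ty":0,"tz":0,"wx":0,"wy":0,"wz":60,"claw":0},{"tx":0,"ty":0,"tz":0,"wx":0,"wy":0,"wz":60,"claw":0}]' 25
python3 - <<'E'
from h import *
plan([.5443,-.0612,.129],-122.2)
print(sensors.observe()['ft_torque'])
E
```

```text
clock: 38.3
position: [0.5436, -0.0605, 0.129]
ee_rot: [3.019, -0.87, -0.002]
force: [-4.6, 1.7, 8.7]
width: 0.149
t 38.3 pos [ 0.5436 -0.0605  0.129 ] yaw -122.15 j5-7 [ 0.09  0.83 -2.21] F [-4.6  1.7  8.7] w 0.149
shift cm [ 0.1   0.02 -0.  ] turn [0.  0.1 0.1]
[0.55365398 1.20821994 0.0023297 ]
```

```bash
python3 -m handwheel '[{"tx":0,"ty":0,"tz":0,"wx":0,"wy":0,"wz":0,"claw":0.5},{"tx":0,"ty":0,"tz":0,"wx":0,"wy":0,"wz":0,"claw":0.5},{"tx":0,"ty":0,"tz":0,"wx":0,"wy":0,"wz":0,"claw":0.5},{"tx":0,"ty":0,"tz":0,"wx":0,"wy":0,"wz":0,"claw":0.5},{"tx":0,"ty":0,"tz":-2,"wx":0,"wy":0,"wz":0,"claw":0.5},{"tx":0,"ty":0,"tz":-5,"wx":0,"wy":0,"wz":0,"claw":0.5},{"tx":0,"ty":0,"tz":-8,"wx":0,"wy":0,"wz":0,"claw":0.5},{"tx":1,"ty":1.6,"tz":-10,"wx":0,"wy":0,"wz":0,"claw":0.5},{"tx":3,"ty":4.7,"tz":-10,"wx":0,"wy":0,"wz":0,"claw":0.5},{"tx":5,"ty":8,"tz":-10,"wx":0,"wy":0,"wz":0,"claw":0.5},{"tx":7,"ty":11,"tz":-10,"wx":0,"wy":0,"wz":0,"claw":0.5},{"tx":7,"ty":11,"tz":-10,"wx":0,"wy":0,"wz":0,"claw":0.5}]'; python3 look.py 15;  python3 - <<'E'
from h import *
for n in("top","side"):
    P=np.load(n+".npy")
    def s(lo,hi,zl,zh):
        return P[(P[...,0]>lo[0])&(P[...,0]<hi[0])&(P[...,1]>lo[1])&(P[...,1]<hi[1])&(P[...,2]>zl)&(P[...,2]<zh)]
    p=s((.5,-.1),(.6,-.02),.131,.15); print(n,[np.round(a,4) for a in cv2.minAreaRect(p[:,:2].astype(np.float32))])
im=cv2.imread("pics/top15.png"); cv2.imwrite("pics/z15.png",cv2.resize(im[130:260,190:350],None,fx=4,fy=4,interpolation=cv2.INTER_CUBIC))
E
```

```text
clock: 39.3
position: [0.5438, -0.2012, 0.2287]
ee_rot: [3.01, -0.884, 0.002]
force: [-1.2, -1.9, -0.2]
width: 0.497
side flask_a 0.97 [281. 237.] ztop 0.1494 c [0.5222 0.1663] 0.021
side flask_a 0.9 [265. 207.] ztop 0.1502 c [0.5772 0.0608] 0.0192
side flask_a 0.87 [239. 235.] ztop 0.1484 c [0.6377 0.1706] 0.02
top flask_a 0.91 [222. 166.] ztop 0.149 c [0.6367 0.1639] 0.0201
top flask_a 0.87 [224. 218.] ztop 0.1491 c [0.519  0.1619] 0.0202
top flask_a 0.73 [268. 192.] ztop 0.1495 c [0.5767 0.0546] 0.02
top [array([ 0.5423, -0.0618]), array([0.014 , 0.0483]), np.float64(57.6941)]
side [array([ 0.5434, -0.0581]), array([0.0203, 0.0506]), np.float64(55.7886)]
```

View pics/z15.png

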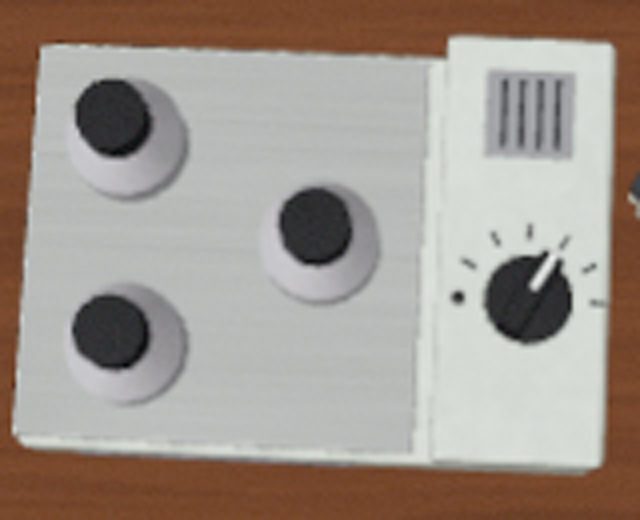

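View pics/side15.png

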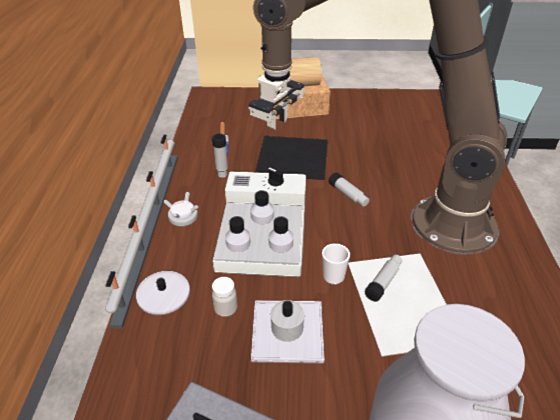

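The bar direction is -32.3°, which is 120.1° clockwise from Off, and the pointer is at the fourth tick (zoomed (564,243)). Everything else is in place and the gripper is clear. I'll hand in.

```bash
python3 -m handwheel '[{"tx":0,"ty":0,"tz":-1,"wx":0,"wy":0,"wz":0,"claw":0.5},{"tx":0,"ty":0,"tz":-1,"wx":0,"wy":0,"wz":0,"claw":0.5},{"tx":0,"ty":0,"tz":-1,"wx":0,"wy":0,"wz":0,"claw":0.5}]'; python3 -c "
from cell import arm
print(arm.sign_off())"
```

```text
clock: 39.75
position: [0.5459, -0.1907, 0.2397]
ee_rot: [-3.019, 0.867, -0.003]
force: [0.2, 0.2, -0.1]
width: 0.496
the job is handed in; nothing more can be done
None
```

I finished the job in the order asked and handed it in at about 40 s of the 208 s allowed.

- **Selector off:** I turned the knob anticlockwise to the Off stop, where the wrist moment jumped to about 0.3 N·m. The pictures then showed the pointer on the Off dot.
- **Pot:** I lifted it off the platform by its lid knob and stood it in the tray, near the centre.
- **Flasks:** Three were on the mat, and all three now stand upright on the platform. Each base is at least about 20 mm from the edges. One flask was knocked a few centimetres during the run, so I located it again before picking it up.
- **Selector set:** I then turned the knob clockwise. The last picture has the pointer on the fourth tick, and the bar measured 120.1° from Off by the top camera. That is four clicks.

In the last pictures the mat was empty, the bystanders looked unmoved and the gripper was clear of everything.

Two readings disagreed:
- **Starting angle:** the knob measured about 4.5 clicks from Off at the start, between two detents. This made no difference, since I turned it to the stop.
- **Cameras:** the side camera read positions up to about 9 mm differently from the top one, mostly in y, and the bar angle about 2° differently.

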